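# Wind the glue press down on a mended crate panel

### The job

The mended panel is lying in the glue press. Wind the press down by reaching in under the wire guard and pushing the spokes of its star wheel round, one after another, clockwise as seen from above, until the pad clamps the panel firmly: go on until the wheel turns clearly harder than it did when free, but do not crush the panel by forcing it to twice the effort. Leave the panel lying as it is and the other things on the bench where they stand, and take the gripper away from the press.

Things in the scene. Friction and masses are not known exactly. Their poses are not given: they have to be found in the camera images.
- press: Grey bench press, fixed. Origin on the bench straight below the star wheel's axis; z up, -x its open front (to the robot's side, turned up to 20 degrees either way). Base 230 x 170 x 20 mm; rear column 70 mm wide, front face 95 mm behind the axis, 243 mm high; a 60 mm wide beam, 115 to 150 mm above the bench, runs from the column to 32 mm in front of the axis.
- hub (a point): Centre of the star wheel on its vertical axis, in the mid-plane of the spokes, 185 mm above the bench; it does not turn with the wheel. Six plain steel spokes, 12 mm thick, 60 degrees apart, reach to 80 mm from the axis; hub 42 mm in diameter. Below the spokes it is free for 35 mm over the beam and for 100 mm in front of it.
- guard (a point): Centre of the flat round wire guard that covers the wheel: 164 mm in diameter, wires 6 mm thick, mid-plane 52 mm above that of the spokes, gaps too small for fingers. The spokes end 2 mm inside its edge: reach them from the front with the tool tilted about 30 to 50 degrees, leaning away from the axis, fingertips in under the edge.
- wheel (a joint): Star wheel angle (rad), growing clockwise from above; start 0 to 1.05, end stop 7.2. At 0 one spoke points straight to the front. Stays where left. Free it takes about 0.45 N m (6.4 N pushed 70 mm from the axis). The pad touches the panel somewhere between 2.6 and 5.0, then the effort rises: 0.6 to 0.8 N m is firm (8.5 to 11.5 N), 0.9 N m (13 N) crushes.
- ram (a point): Point on the wheel's axis where the underside of the pad is at wheel joint 0, 74 mm above the bench; fixed to the press. Pad: black rubber disc, 56 mm in diameter, at the foot of the ram; it comes down 5 mm per rad of the wheel and is sprung, about 15 N per mm. Right clamping force on the panel 25 to 80 N (best 50 N, about 0.7 rad past first touch); over 95 N crushes it.
- panel: Loose black plastic panel with a low rim and a glued crack, 150 x 100 mm, 12 mm thick at the middle, lying flat on the wooden bed of the press under the pad. Origin: centre of its underside, 37 to 49 mm above the bench. Its long side is roughly along x of the press.
- tin: Bystander: open steel tin, 74 mm in diameter, 85 mm high, origin at the centre of its underside.
- glue: Bystander: white plastic glue bottle, 60 mm in diameter, 130 mm high, origin at the centre of its underside.
- toolbox: Bystander: closed black tool box with a red lid and handle, 116 x 196 mm, 131 mm high, origin at the centre of its underside.
- scraper: Bystander: scraper with a black handle and a flat blade, about 180 mm long, lying on the bench.
Mind the look-alikes: they are no part of the job. What is shaped like the panel but green or orange is not meant.

How it is judged (in metres and radians):
On the way:
1. the pad of the press has come down and bears on the panel (contact force between press and panel above 4 N), for 0.1 s.
At the end, for the whole second after the job is handed in: The pad clamps the panel with 25 to 80 N, the panel is within 8 mm of where it lay, the bystanders are within 30 mm of where they stood, tin and bottle upright (contact force between press and panel between 25 and 80 N and distance of panel from where it was at the start of the episode below 0.008 m and distance of each of tin, glue, toolbox, scraper from where it was at the start of the episode below 0.03 m and angle between each of tin, glue's own z axis and vertical below 0.2 rad); the robot touches nothing.
It fails at once if the panel is crushed (pressed with more than 95 N) (contact force between press and panel above 95 N).
It fails at once if the panel is shifted by more than 15 mm (distance of panel from where it was at the start of the episode above 0.015 m).
It also fails if it takes over 72 s, if anything falls off the work surface, if the arm or the gripper's body presses on something with over 40 N, if the wrist force passes 120 N, or if a joint passes its speed limit or range.

### The arm

A 7-joint arm with a two-finger parallel gripper is mounted at the origin on the work surface. World frame = base frame: x ahead of the robot, y to its left, z up, the work surface at z = 0. Lengths are in mm, angles in rad, forces in N, time in s.
With the tool pointing down it reaches from about 350 to 900 mm from the base axis. Payload 19.9 kg.
Tool frame: the origin (TCP) lies midway between the tips of the shut fingers; the grasp point (between the pads) lies 19 mm behind it; z points along the fingers, y is the direction in which the jaws open and shut (so a half turn about z gives the same grasp; the last joint's range is limited). The gripper opens to 94 mm and grips with 3 to 60 N. Pads are 16 mm wide; open, the fingers measure 119 mm over their backs; the gripper's body (75 mm by 177 mm) begins 78 mm behind the grasp point.
Start: joints at [1.268, 0.417, -0.01, 1.614, 0.005, 1.111, -0.053], TCP at [161.756, -603.683, 205.425] pointing down, gripper open.
Joint ranges: [-2.81, 2.81], [-0.39, 2.02], [-1.27, 1.25], [0.06, 2.57], [-1.19, 4.33], [0.19, 2], [-2.82, 2.82]. Speed limits (rad/s): [1.89, 1.89, 2.39, 2.39, 3.01, 3.01, 3.01].

### API

Orientations are given as [roll, pitch, yaw] about the fixed x, y, z axes, in that order (R = Rz(yaw) Ry(pitch) Rx(roll)).
In Python, from cell import bot gives the robot as it stands.
- The arm moves only by the tool drive_tool, never from a script. Its arguments are lists of equal length, an entry for each row: "travel": the shift along the world's x, y, z in mm, a list of three; "angular": the turn, a rotation vector about the world's x, y, z in degrees, a list of three. A call has 1 to 20 rows; each row shifts and turns the commanded pose from where the row before left it; what a row does not reach is not made up. A row lasts 1/10 s, in which the tool goes at most 50 mm and 8.59 degrees, less where a joint would pass 70% of its speed; a pose out of reach is approached as far as the arm can. A call with a gripper value outside its range is refused whole. "jaw" is the gripper command: -1 is fully open, 1 is shut, values between are in proportion, set as the call begins (left out, the last holds). The fingers move at their own pace and stop on an object; "newtons" is the grip in N (left out, the last holds). Time passes only in rows, so rows that do not move let the fingers close. It gives the time, the measured TCP pose, the force and the opening at its end, in the units of the state.
- bot.observe(): the state, without advancing time (a new reading comes with each control period).
- bot.snapshot(name): name is "scene" or "side" or "wrist"; returns a dict with "frame" (480x640x3 uint8, red, green, blue), "camera_matrix" (3x3 intrinsics, pixels), "extrinsics" (4x4, takes a point from world to camera coordinates); the wrist camera has in their place "T_tool_cam" (4x4, takes a point from camera to tool coordinates, whose origin is the TCP and whose axes are the flange's). Camera axes: x right, y down, z forward; pixel columns grow to the right and rows downward; lengths in mm; the calibration is good to about 2 mm. The wrist camera is an equidistant fisheye: a pixel r from the principal point sees the ray r / f radians off the axis. A picture is of the moment at which its call begins: read the wrist's pose just before it. There is no depth.
- bot.hand_in(): hands the job in, once; it reports no verdict.
The state is a dict: "time_s": time; "joint_pos": joint angles; "qd": joint speeds; "effort": joint torques, N m; "eef_pos": TCP position; "ee_rot": TCP orientation; "force": force on the tool from outside, world axes, zero at the start; "ft_torque": the same for the moment, N m; "width": opening from 0.0 (shut) to 1.0 (fully open).
Only numpy, scipy, OpenCV 4.12 (cv2) and the standard library are available. Lean on these libraries where they do the work, as an engineer would, in place of code of your own. Each camera call takes 0.05 s, during which the arm holds its last target.

## Working session

There is one attempt and no reset: what is moved stays moved. The work goes in short steps, Python scripts to look and compute and a tool call to move; the robot and the scene stay as the last step left them, time stands still between calls to the robot, and variables do not carry over. Pictures are saved under pics/ and viewed, and the job is handed in when it is done.

Besides the shell and the picture viewer there is one more tool, called in YAML: its name, and indented under it one key for each argument. drive_tool: Moves the arm, as the interface text tells. Its arguments: {"type":"object","properties":{"travel":{"type":"array"},"angular":{"type":"array"},"jaw":{"type":"number"},"newtons":{"type":"number"}},"required":["travel","angular"]}

```bash
mkdir -p pics; ls
cat > h.py <<'E'
import numpy as np, cv2
from cell import bot
E
python3 - <<'E'
from h import *
s=bot.observe(); print(s)
for n in ["scene","side"]:
    d=bot.snapshot(n); cv2.imwrite(f"pics/{n}0.png",d["frame"][:,:,::-1])
    np.savez(f"{n}0.npz",**{k:v for k,v in d.items()})
    print(n,d["camera_matrix"],d["extrinsics"])
d=bot.snapshot("wrist"); cv2.imwrite("pics/wrist0.png",d["frame"][:,:,::-1]); print(d["T_tool_cam"],d["camera_matrix"])
E
```

```text
pics
{'time_s': 0.0, 'joint_pos': array([ 1.26749213,  0.41796837, -0.01027868,  1.61418916,  0.00471356,
        1.11067639, -0.05299272]), 'qd': array([-7.32740291e-04,  1.47816765e-03, -1.12900050e-03,  9.87431452e-04,
       -5.97499257e-05,  7.51018148e-04,  2.41073695e-04]), 'effort': array([ 6.64100044e-04, -8.51242661e+01,  6.39187340e-01, -4.25984609e+01,
       -4.87434876e-02,  1.86335330e-02,  1.09075634e-04]), 'eef_pos': array([ 161.63580757, -603.34438374,  204.82259682]), 'ee_rot': array([-3.14037959e+00,  1.13103018e-04,  2.61803659e-01]), 'force': array([-0.29907771,  0.36835317,  0.28226153]), 'ft_torque': array([ 0.01328412, -0.03038116, -0.01241501]), 'width': 0.9967487340657601}
scene [[590.18366737   0.         321.80260928]
 [  0.         590.18366737 244.42614954]
 [  0.           0.           1.        ]] [[-8.55123764e-01  5.18378079e-01 -6.89316654e-03  5.09311167e+02]
 [ 3.97781711e-01  6.47543318e-01 -6.49967200e-01 -1.18898981e+02]
 [-3.32465125e-01 -5.58544374e-01 -7.59930999e-01  1.53967688e+03]
 [ 0.00000000e+00  0.00000000e+00  0.00000000e+00  1.00000000e+00]]
side [[457.73480844   0.         316.00138945]
 [  0.         457.73480844 237.16581913]
 [  0.           0.           1.        ]] [[-6.83020992e-01 -7.30371933e-01 -6.25805949e-03  4.20592180e+02]
 [-5.08654428e-01  4.81791602e-01 -7.13545742e-01  4.09177536e+02]
 [ 5.24168864e-01 -4.84183531e-01 -7.00580695e-01  9.51251173e+02]
 [ 0.00000000e+00  0.00000000e+00  0.00000000e+00  1.00000000e+00]]
[[ 1.27102319e-04 -9.60421073e-01 -2.78552232e-01  8.09943512e+01]
 [ 9.99999722e-01  3.26905656e-04 -6.70842936e-04  3.73525636e-01]
 [ 7.35351993e-04 -2.78552069e-01  9.60420847e-01 -1.79368375e+02]
 [ 0.00000000e+00  0.00000000e+00  0.00000000e+00  1.00000000e+00]] [[371.64829954   0.         318.26757464]
 [  0.         371.64829954 237.3423437 ]
 [  0.           0.           1.        ]]
```

View pics/scene0.png

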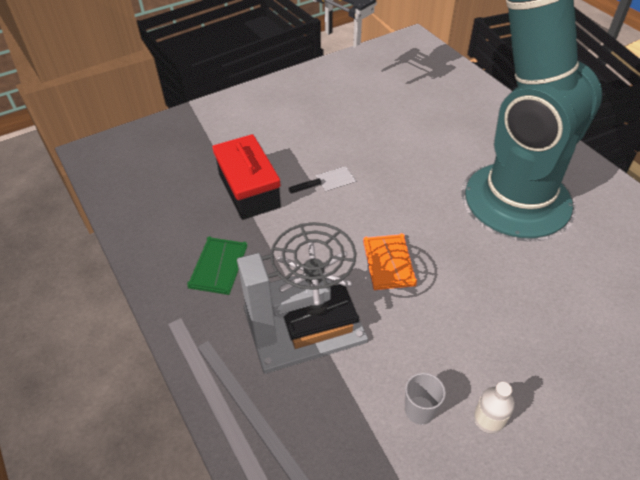

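View pics/side0.png

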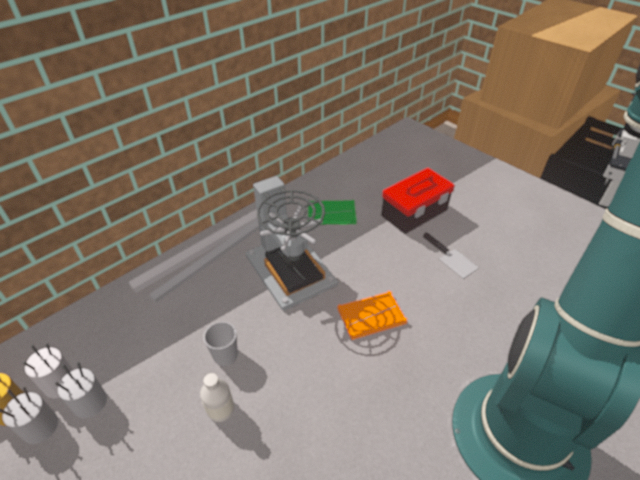

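View pics/wrist0.png

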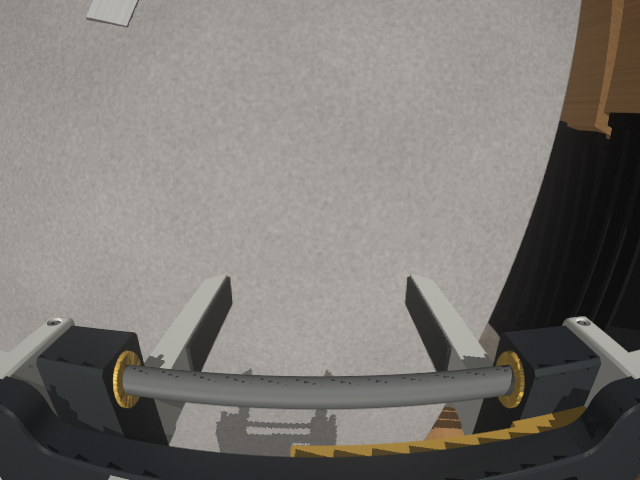

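The press is at scene (313,265) and side (291,230). The black panel lies on its wooden bed at scene (322,313). The green one (218,265) and the orange one (390,262) lie outside the press and are look-alikes. I'll enlarge the press to confirm.

```bash
cat >> h.py <<'E'
def load(n): return dict(np.load(n+".npz"))
def proj(d,p):
    p=np.atleast_2d(p); E=d["extrinsics"]; c=p@E[:3,:3].T+E[:3,3]; u=c@d["camera_matrix"].T; return u[:,:2]/u[:,2:]
def ray(d,uv):
    E=d["extrinsics"];R=E[:3,:3];o=-R.T@E[:3,3]
    v=R.T@np.linalg.solve(d["camera_matrix"],[uv[0],uv[1],1.]);return o,v/np.linalg.norm(v)
def onz(d,uv,z):
    o,v=ray(d,uv);return o+v*(z-o[2])/v[2]
def tri(a,ua,b,ub):
    o1,v1=ray(a,ua);o2,v2=ray(b,ub)
    t=np.linalg.lstsq(np.c_[v1,-v2],o2-o1,rcond=None)[0];p,q=o1+t[0]*v1,o2+t[1]*v2
    return (p+q)/2,np.linalg.norm(p-q)
E
python3 - <<'E'
from h import *
a,b=load("scene0"),load("side0")
print(tri(a,(314,252),b,(291,213)))
f=a["frame"][205:385,200:440][:,:,::-1];cv2.imwrite("pics/s0c.png",cv2.resize(f,None,fx=3.3,fy=3.3,interpolation=2))
f=b["frame"][165:315,220:420][:,:,::-1];cv2.imwrite("pics/d0c.png",cv2.resize(f,None,fx=4,fy=4,interpolation=2))
E
```

```text
(array([641.69829572,  53.26808431, 236.56243932]), np.float64(6.125416090449515))
```

View pics/s0c.png

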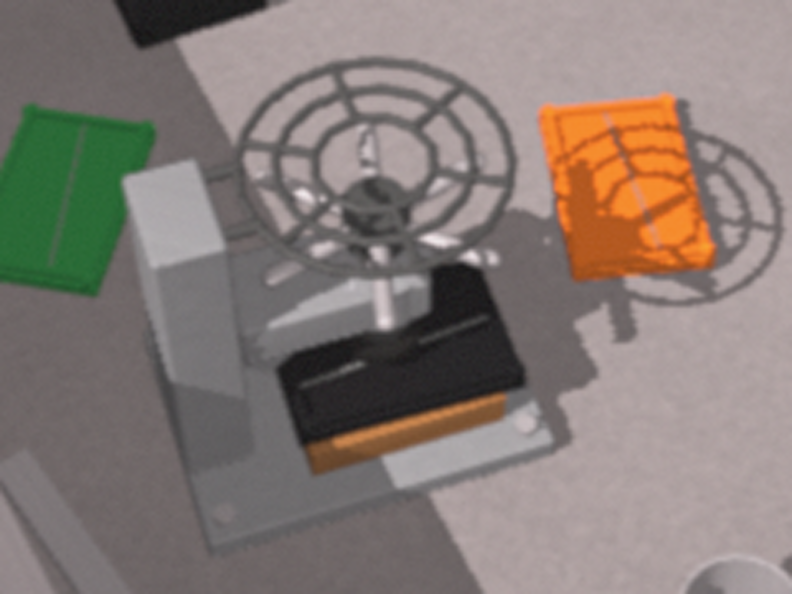

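View pics/d0c.png

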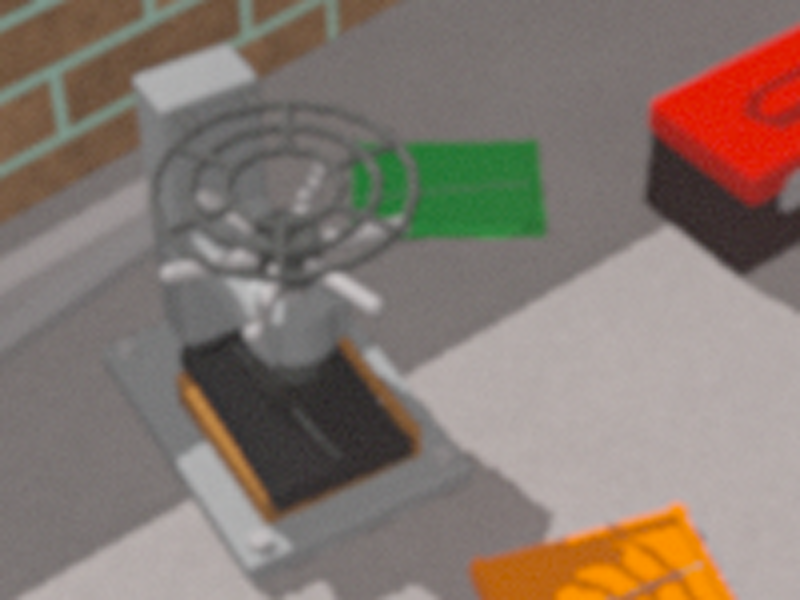

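The enlarged crops confirm it: the black panel with a pale crack is on the wooden bed under the pad. The guard's ellipse centre is at scene (314.2,255.9) and side (291.2,213.2). Next I measure the axis, yaw and spoke angle.

Run:
```python
from h import *
a,b=load("scene0"),load("side0")
S=lambda x,y:(200+x/3.3-.35,205+y/3.3-.35)
D=lambda x,y:(220+x/4-.4,165+y/4-.4)
g,e=tri(a,S(377,168),b,D(285,193));print("guard",g,e, onz(a,S(377,168),237),onz(b,D(285,193),237))
# base edge z=20
p=onz(a,S(210,550),20);q=onz(a,S(550,440),20);print("scene base",p,q,np.linalg.norm(p-q),np.degrees(np.arctan2(*(p-q)[1::-1])))
p=onz(b,D(115,345),20);q=onz(b,D(255,570),20);r=onz(b,D(468,465),20);print("side base",p,q,r,np.linalg.norm(p-q),np.linalg.norm(q-r),np.degrees(np.arctan2(*(p-q)[1::-1])),np.degrees(np.arctan2(*(r-q)[1::-1])))
c=g[:2]
for n,d,F,L in(("scene",a,S,[(495,257),(270,280),(258,178),(368,130),(478,160)]),("side",b,D,[(376,302),(165,270),(250,330),(205,195),(318,170),(398,222)])):
    for u in L:
        w=onz(d,F(*u),188);v=w[:2]-c;print(n,u,w.round(),np.linalg.norm(v).round(1),np.degrees(np.arctan2(v[1],v[0])).round(1))
```

```text
guard [644.10529088  54.21786564 232.78551019] 0.052645660743916425 [645.81043942  57.20553609 237.        ] [640.34547859  57.23853751 237.        ]
scene base [800.57397078 109.40750721  20.        ] [578.51794173 153.44472713  20.        ] 226.38055741675817 -11.2171166031946
side base [792.83695394  98.36761     20.        ] [572.66723883 153.73202157  20.        ] [541.22636298  -5.85028157  20.        ] 227.02405493560963 162.65005425394324 -14.11507847045757 -101.14565413961732
scene (495, 257) [602. 116. 188.] 74.6 124.7
scene (270, 280) [721.  62. 188.] 77.5 5.5
scene (258, 178) [691.  -9. 188.] 78.4 -53.3
scene (368, 130) [615.  -7. 188.] 67.5 -115.4
scene (478, 160) [571.  49. 188.] 73.8 -175.7
side (376, 302) [572.  47. 188.] 72.6 -174.6
side (165, 270) [681. 122. 188.] 77.0 61.7
side (250, 330) [606. 117. 188.] 73.9 121.3
side (205, 195) [718.  61. 188.] 73.7 5.1
side (318, 170) [686.  -8. 188.] 74.8 -55.8
side (398, 222) [614. -11. 188.] 71.6 -114.5
```

```bash
cat >> h.py <<'E'
from scipy.spatial.transform import Rotation as Ro
AX=np.array([643.,56.])
def pose(phi,r=58,z=175,tilt=45,back=0):
    f=np.radians(phi);s,c=np.sin(np.radians(tilt)),np.cos(np.radians(tilt))
    zt=-np.array([s*np.cos(f),s*np.sin(f),c]); yt=-np.array([-np.sin(f),np.cos(f),0])*-1
    if abs(0)==0: yt=np.array([-np.sin(f),np.cos(f),0])
    xt=np.cross(yt,zt)
    p=np.array([AX[0]+r*np.cos(f),AX[1]+r*np.sin(f),z])-back*zt
    return p,Ro.from_matrix(np.c_[xt,yt,zt])
def now():
    s=bot.observe();return s,Ro.from_euler("xyz",s["ee_rot"])
def delta(p,R):
    s,R0=now();return p-s["eef_pos"],np.degrees((R*R0.inv()).as_rotvec())
E
python3 - <<'E'
from h import *
a,b=load("scene0"),load("side0")
for n,u,v in(("tin",(425,408),(224,358)),("glue",(491,428),(219,415)),("tool",(263,212),(402,226))):
    print(n,onz(a,u,0).round(),onz(b,v,0).round())
for bk in(150,60,0):
    p,R=pose(214,back=bk);print(bk,p.round(1),R.as_matrix().round(2).tolist(),[x.round(1) for x in delta(p,R)])
E
```

```text
tin [562. 337.   0.] [568. 343.  -0.]
glue [479. 436.   0.] [461. 431.   0.]
tool [ 587. -305.    0.] [ 570. -319.    0.]
150 [507.  -35.7 281.1] [[0.59, 0.56, 0.59], [0.4, -0.83, 0.4], [0.71, 0.0, -0.71]] [array([345.3, 567.7,  76.1]), array([ 18.7, -41.2,  18. ])]
60 [ 5.597e+02 -2.000e-01  2.174e+02] [[0.59, 0.56, 0.59], [0.4, -0.83, 0.4], [0.71, 0.0, -0.71]] [array([398. , 603.3,  12.4]), array([ 18.7, -41.2,  18. ])]
0 [594.9  23.6 175. ] [[0.59, 0.56, 0.59], [0.4, -0.83, 0.4], [0.71, 0.0, -0.71]] [array([433.2, 627. , -30. ]), array([ 18.7, -41.2,  18. ])]
```

drive_tool:
  travel:
    - [0,0,45]
    - [0,0,45]
    - [17,28,0]
    - [17,28,0]
    - [17,28,0]
    - [17,28,0]
    - [17,28,0]
    - [17,28,0]
    - [17,28,0]
    - [17,28,0]
    - [17,28,0]
    - [17,28,0]
    - [17,28,0]
    - [17,28,0]
    - [17,28,0]
    - [17,28,0]
    - [17,28,0]
    - [17,28,0]
    - [17,28,0]
    - [17,28,0]
  angular:
    - [0,0,0]
    - [0,0,0]
    - [1,-2.2,1]
    - [1,-2.2,1]
    - [1,-2.2,1]
    - [1,-2.2,1]
    - [1,-2.2,1]
    - [1,-2.2,1]
    - [1,-2.2,1]
    - [1,-2.2,1]
    - [1,-2.2,1]
    - [1,-2.2,1]
    - [1,-2.2,1]
    - [1,-2.2,1]
    - [1,-2.2,1]
    - [1,-2.2,1]
    - [1,-2.2,1]
    - [1,-2.2,1]
    - [1,-2.2,1]
    - [1,-2.2,1]
  jaw: 1
  newtons: 20

```text
time_s: 2.15
eef_pos: [468.2, -98.6, 295.4]
ee_rot: [3.141, -0.757, 0.593]
force: [1.2, -1.0, 0.1]
width: 0.006
```

Run:
```python
from h import *
s,_=now();print(s["joint_pos"].round(2),s["width"])
for bk in(150,60):print([x.round(1) for x in delta(*pose(214,back=bk))])
```

```text
[ 1.01 -0.07 -0.39  2.2  -0.95  0.95  0.2 ] 0.006050582824660165
[array([ 38.8,  62.8, -14.4]), array([ 0.9, -1.3,  0.1])]
[array([ 91.6,  98.4, -78. ]), array([ 0.9, -1.3,  0.1])]
```

drive_tool:
  travel:
    - [13,21,-5]
    - [13,21,-5]
    - [13,21,-5]
    - [0,0,0]
    - [0,0,0]
  angular:
    - [0.3,-0.4,0]
    - [0.3,-0.4,0]
    - [0.3,-0.4,0]
    - [0,0,0]
    - [0,0,0]

```text
time_s: 2.65
eef_pos: [506.5, -36.6, 280.4]
ee_rot: [-3.14, -0.782, 0.591]
force: [-0.8, -1.1, -0.2]
width: 0.006
```

Run:
```python
from h import *
s,_=now();print(s["joint_pos"].round(2),s["force"])
for bk in(60,0):print([x.round(1) for x in delta(*pose(214,back=bk))])
for n in ["scene","side","wrist"]:
    d=bot.snapshot(n); cv2.imwrite(f"pics/{n}1.png",d["frame"][:,:,::-1])
```

```text
[ 0.92 -0.05 -0.49  2.23 -1.05  0.79  0.16] [-0.75902954 -1.06562163 -0.18793012]
[array([ 53.2,  36.5, -62.9]), array([ 0. , -0.2,  0. ])]
[array([  88.4,   60.2, -105.4]), array([ 0. , -0.2,  0. ])]
```

View pics/wrist1.png

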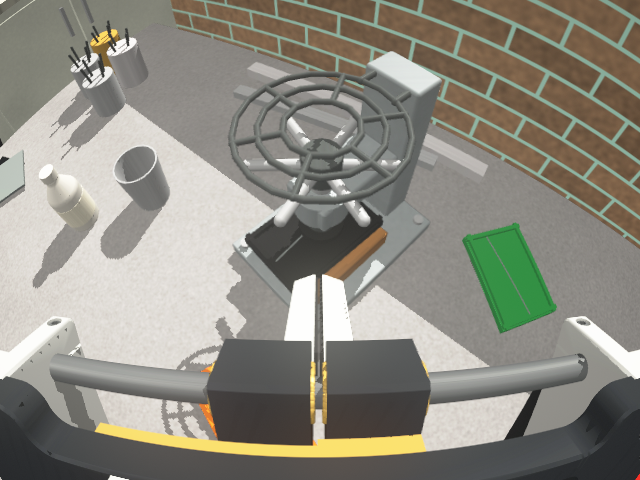

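View pics/scene1.png

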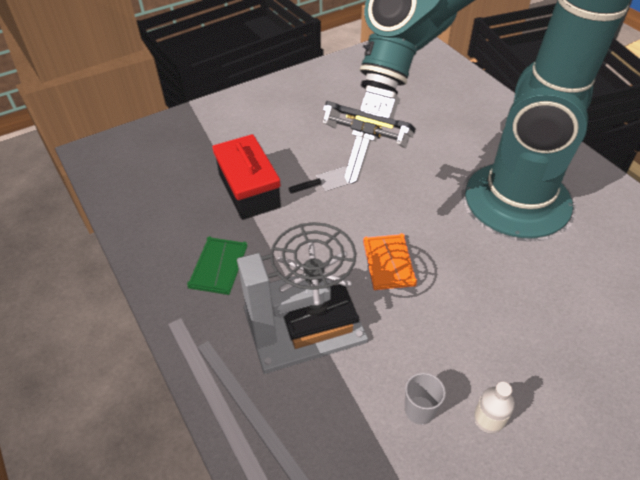

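The wrist view shows the guard, centred near (321,136). The two nearest spoke tips are at (283,217) and (358,218), and the finger at x≈320 points at the gap between them. I'll check the axis with these.

```bash
cat >> h.py <<'E'
def wray(d,s,uv):
    K=d["camera_matrix"];T=d["T_tool_cam"];R=Ro.from_euler("xyz",s["ee_rot"]).as_matrix()
    x=(uv[0]-K[0,2])/K[0,0];y=(uv[1]-K[1,2])/K[1,1];r=np.hypot(x,y)+1e-12
    v=np.array([np.sin(r)*x/r,np.sin(r)*y/r,np.cos(r)]);v=R@T[:3,:3]@v;o=s["eef_pos"]+R@T[:3,3];return o,v
def wonz(d,s,uv,z):
    o,v=wray(d,s,uv);return (o+v*(z-o[2])/v[2])[:2]
E
python3 - <<'E'
from h import *
s,_=now();d=bot.snapshot("wrist")
G=[wonz(d,s,u,237) for u in((229,143),(413,140),(322,73),(321,200))]
print(np.array(G).round(1),"c",(G[0]+G[1])/2,(G[2]+G[3])/2,np.linalg.norm(G[0]-G[1]),np.linalg.norm(G[2]-G[3]))
for u in((283,217),(358,218),(245,162),(400,162),(290,122),(350,122)):
    w=wonz(d,s,u,188);v=w-AX;print(u,w.round(1),np.linalg.norm(v).round(1),np.degrees(np.arctan2(v[1],v[0])).round(1))
E
```

```text
[[586.6 107.9]
 [677.6 -21.2]
 [712.2  95.7]
 [580.2   9.3]] c [632.1375429  43.3295866] [646.19613208  52.52310464] 157.89655820570877 157.69974140321756
(283, 217) [574.7  45.5] 69.1 -171.3
(358, 218) [610.6  -9.9] 73.4 -116.2
(245, 162) [605.1 115.6] 70.6 122.5
(400, 162) [690.5 -11.5] 82.6 -54.9
(290, 122) [674.8 111.6] 64.1 60.3
(350, 122) [710.5  58.4] 67.5 2.0
```

```bash
sed -i 's/AX=np.array.*/AX=np.array([644.,54.])/' h.py
python3 - <<'E'
from h import *
for bk in(60,0):print([x.round(1) for x in delta(*pose(214,back=bk))])
# arc deltas in 3-deg steps
P=[pose(f)[0] for f in np.arange(214,130,-4)];print(np.diff(P,axis=0).round(1)[:,:2].tolist())
E
```

```text
[array([ 54.1,  35.4, -63.2]), array([ 0.1, -0.2,  0.2])]
[array([  89.2,   59.1, -105.6]), array([ 0.1, -0.2,  0.2])]
[[-2.1, 3.4], [-1.9, 3.6], [-1.6, 3.7], [-1.4, 3.8], [-1.1, 3.9], [-0.8, 4.0], [-0.6, 4.0], [-0.3, 4.0], [0.0, 4.0], [0.3, 4.0], [0.6, 4.0], [0.8, 4.0], [1.1, 3.9], [1.4, 3.8], [1.6, 3.7], [1.9, 3.6], [2.1, 3.4], [2.4, 3.3], [2.6, 3.1], [2.8, 2.9]]
```

drive_tool:
  travel:
    - [11,7,-12.5]
    - [11,7,-12.5]
    - [11,7,-12.5]
    - [11,7,-12.5]
    - [11,7,-12.5]
    - [0,0,0]
    - [0,0,0]
  angular:
    - [0,0,0]
    - [0,0,0]
    - [0,0,0]
    - [0,0,0]
    - [0,0,0]
    - [0,0,0]
    - [0,0,0]

```text
time_s: 3.55
eef_pos: [561.5, -2.2, 218.0]
ee_rot: [-3.139, -0.782, 0.59]
force: [-0.5, -0.8, 0.1]
width: 0.005
```

Run:
```python
from h import *
for bk in(60,0):print([x.round(1) for x in delta(*pose(214,back=bk))])
for n in ["scene","side","wrist"]:
    d=bot.snapshot(n); cv2.imwrite(f"pics/{n}2.png",d["frame"][:,:,::-1])
```

```text
[array([-0.8, -0. , -0.6]), array([ 0. , -0.2,  0.1])]
[array([ 34.4,  23.7, -43. ]), array([ 0. , -0.2,  0.1])]
```

View pics/wrist2.png

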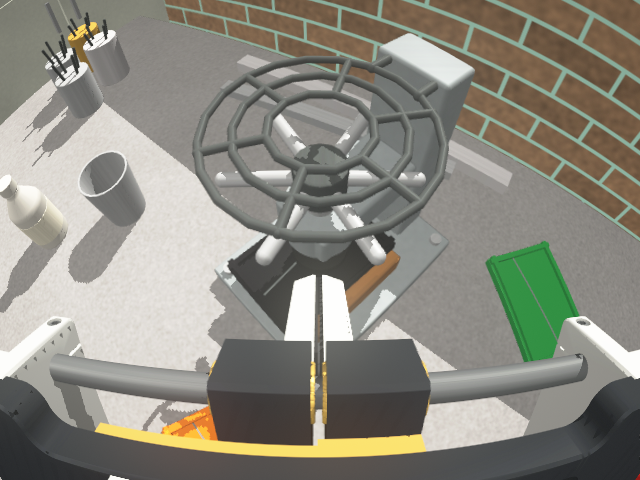

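View pics/side2.png

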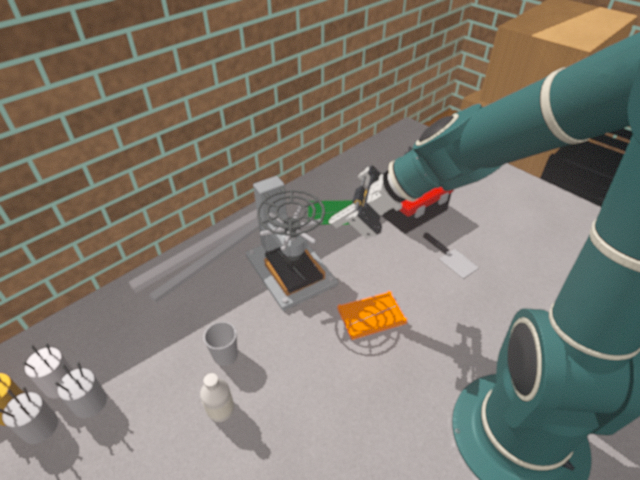

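The fingers (x≈318) line up midway between spokes (264,257) and (380,256) and below the guard edge, so I go in.

drive_tool:
  travel:
    - [7,5,-8.6]
    - [7,5,-8.6]
    - [7,5,-8.6]
    - [7,5,-8.6]
    - [7,4,-8.6]
    - [0,0,0]
  angular:
    - [0,0,0]
    - [0,0,0]
    - [0,0,0]
    - [0,0,0]
    - [0,0,0]
    - [0,0,0]

```text
time_s: 4.3
eef_pos: [596.8, 22.3, 174.6]
ee_rot: [-3.138, -0.782, 0.589]
force: [0.4, 0.4, -0.0]
width: 0.007
```

drive_tool:
  travel:
    - [-2.1,3.4,0]
    - [-1.9,3.6,0]
    - [-1.6,3.7,0]
    - [-1.4,3.8,0]
  angular:
    - [0,0,-4]
    - [0,0,-4]
    - [0,0,-4]
    - [0,0,-4]

```text
time_s: 4.7
eef_pos: [592.0, 24.7, 198.2]
ee_rot: [-3.119, -0.746, 0.332]
force: [0.1, -0.0, -0.5]
width: 0.009
```

Run:
```python
from h import *
print([x.round(1) for x in delta(*pose(198))])
for n in ["scene","side","wrist"]:
    d=bot.snapshot(n); cv2.imwrite(f"pics/{n}3.png",d["frame"][:,:,::-1])
```

```text
[array([ -3.1,  11.3, -23.2]), array([-0.2, -2.4, -1.9])]
```

View pics/wrist3.png

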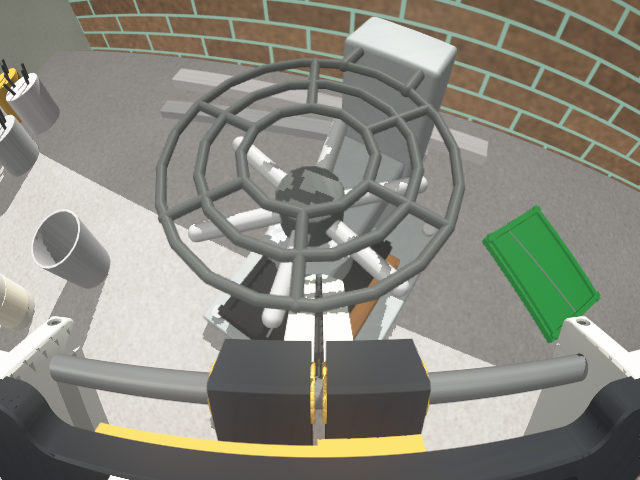

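The TCP rose 23 mm unasked. I'll check the joints for a limit.

Run:
```python
from h import *
s,_=now();print(s["joint_pos"].round(3),s["qd"].round(3),s["eef_pos"],s["ee_rot"],s["force"])
```

```text
[ 0.723  0.177 -0.704  2.246 -1.191  0.191 -0.034] [ 0.072  0.038 -0.06  -0.01  -0.001 -0.006  0.031] [591.73696777  26.88052055 197.59217459] [-3.12170209 -0.74513221  0.34040777] [-0.44850384  0.23934305  0.11710366]
```

drive_tool:
  travel:
    - [0,0,0]
    - [0,0,0]
  angular:
    - [0,0,0]
    - [0,0,0]

```text
time_s: 5.05
eef_pos: [592.1, 25.3, 196.5]
ee_rot: [-3.118, -0.745, 0.335]
force: [0.9, -1.2, -0.1]
width: 0.004
```

Run:
```python
from h import *
s,_=now();print(s["joint_pos"].round(3),s["qd"].round(3),s["eef_pos"],s["ee_rot"],s["force"])
```

```text
[ 0.73   0.181 -0.709  2.245 -1.192  0.19  -0.033] [ 0.008  0.01  -0.001 -0.002 -0.002 -0.003 -0.003] [592.1199845   25.32467663 196.51188317] [-3.11828927 -0.74454012  0.33523489] [ 0.94791872 -1.15044767 -0.12831117]
```

Joints 5 and 6 are at their limits, so this wrist posture is bad. I'll back out along the tool and use the other finger orientation, with jaw axis in the vertical plane. That needs less wrist roll.

drive_tool:
  travel:
    - [-8,-3,8]
    - [-8,-3,8]
    - [-8,-3,8]
    - [-8,-3,8]
    - [-8,-3,8]
    - [-8,-3,8]
    - [-8,-3,8]
    - [-8,-3,8]
    - [-8,-3,8]
    - [-8,-3,8]
    - [-8,-3,8]
    - [-8,-3,8]
    - [-8,-3,8]
    - [0,0,0]
  angular:
    - [0,0,0]
    - [0,0,0]
    - [0,0,0]
    - [0,0,0]
    - [0,0,0]
    - [0,0,0]
    - [0,0,0]
    - [0,0,0]
    - [0,0,0]
    - [0,0,0]
    - [0,0,0]
    - [0,0,0]
    - [0,0,0]
    - [0,0,0]

```text
time_s: 6.45
eef_pos: [487.9, -14.3, 300.9]
ee_rot: [-3.12, -0.745, 0.335]
force: [-0.0, 1.2, -0.9]
width: 0.004
```

```bash
cat >> h.py <<'E'
def pose2(phi,r=58,z=175,tilt=45,back=0):
    p,R=pose(phi,r,z,tilt,back); M=R.as_matrix(); # x tangential, y in vertical plane
    return p,Ro.from_matrix(np.c_[-M[:,1],M[:,0],M[:,2]])
E
python3 - <<'E'
from h import *
s,_=now();print(s["joint_pos"].round(2),s["eef_pos"],s["ee_rot"].round(2))
p,R=pose2(200,back=130);print(p,R.as_matrix().round(2),R.as_euler("xyz"),[x.round(1) for x in delta(p,R)])
E
```

```text
[ 0.86 -0.25 -0.53  2.31 -1.01  0.68 -0.22] [487.8935689  -14.27208433 300.87461606] [-3.12 -0.74  0.33]
[503.11763482   2.72301254 266.92388155] [[-0.34  0.66  0.66]
 [ 0.94  0.24  0.24]
 [ 0.    0.71 -0.71]] [2.35619449 0.         1.91986218] [array([ 15.2,  17. , -34. ]), array([-58.5, -23.8,  65. ])]
```

drive_tool:
  travel:
    - [1,1,1]
    - [1,1,1]
    - [1,1,1]
    - [1,1,1]
    - [1,1,1]
    - [1,1,1]
    - [1,1,1]
    - [1,1,1]
    - [1,1,1]
    - [1,1,1]
    - [1,1,1]
    - [1,1,1]
    - [1,1,1]
    - [1,1,1]
    - [1,1,1]
    - [0,1,0]
    - [0,1,0]
    - [0,0,0]
  angular:
    - [-3.25,-1.3,3.6]
    - [-3.25,-1.3,3.6]
    - [-3.25,-1.3,3.6]
    - [-3.25,-1.3,3.6]
    - [-3.25,-1.3,3.6]
    - [-3.25,-1.3,3.6]
    - [-3.25,-1.3,3.6]
    - [-3.25,-1.3,3.6]
    - [-3.25,-1.3,3.6]
    - [-3.25,-1.3,3.6]
    - [-3.25,-1.3,3.6]
    - [-3.25,-1.3,3.6]
    - [-3.25,-1.3,3.6]
    - [-3.25,-1.3,3.6]
    - [-3.25,-1.3,3.6]
    - [-3.25,-1.3,3.6]
    - [-3.25,-1.3,3.6]
    - [-3.25,-1.3,3.6]

```text
time_s: 8.25
eef_pos: [503.3, 3.8, 314.6]
ee_rot: [2.363, 0.003, 1.916]
force: [0.5, 0.4, 0.8]
width: 0.007
```

Run:
```python
from h import *
s,_=now();print(s["joint_pos"].round(2),s["eef_pos"],s["ee_rot"].round(2))
for bk in(130,70,0):print([x.round(1) for x in delta(*pose2(200,back=bk))])
```

```text
[ 0.59 -0.25 -0.36  2.3  -0.96  0.57  1.25] [503.30945006   3.81676403 314.59404765] [2.36 0.   1.92]
[array([ -0.2,  -1.1, -47.7]), array([ 0.3, -0.3,  0.2])]
[array([ 39.7,  13.4, -90.1]), array([ 0.3, -0.3,  0.2])]
[array([  86.2,   30.3, -139.6]), array([ 0.3, -0.3,  0.2])]
```

```bash
cat > kin.py <<'E'
import numpy as np
from scipy.spatial.transform import Rotation as Ro
from scipy.optimize import least_squares
DATA=[([1.26749,.417968,-.010279,1.614189,.004714,1.110676,-.052993],[161.64,-603.34,204.82],[-3.14038,.0001,.2618]),
([1.01,-.07,-.39,2.2,-.95,.95,.2],[468.2,-98.6,295.4],[3.141,-.757,.593]),
([.92,-.05,-.49,2.23,-1.05,.79,.16],[506.5,-36.6,280.4],[-3.14,-.782,.591]),
([.73,.181,-.709,2.245,-1.192,.19,-.033],[592.12,25.32,196.5],[-3.118,-.7445,.3352]),
([.86,-.25,-.53,2.31,-1.01,.68,-.22],[487.9,-14.3,300.9],[-3.12,-.745,.335]),
([.59,-.25,-.36,2.3,-.96,.57,1.25],[503.3,3.8,314.6],[2.363,.003,1.916])]
def rz(a):return Ro.from_euler("z",a)
def ry(a):return Ro.from_euler("y",a)
def fk(q,P,s,full=False):
    # P: d1, L1, L2, L3, offsets a2,a4,a6 ; y7 const
    d1,L1,L2,L3,a1,a4,a5,a6,c=P[:9]
    R=rz(-q[0]);p=np.array([0,0,d1]);R=R*Ro.from_euler("y",0);p=p+R.apply([a1,0,0])
    R=R*ry(q[1])*rz(s[0]*q[2]);p=p+R.apply([a4,0,L1])
    R=R*ry(q[3]);p=p+R.apply([a5,0,L2])
    R=R*rz(s[1]*q[4]);R=R*ry(q[5]);p=p+R.apply([a6,0,0])
    R=R*rz(s[2]*q[6]+c);p=p+R.apply([0,0,L3]);return p,R
E
python3 - <<'E'
from kin import *
import itertools
for s in itertools.product([1,-1],repeat=3):
    def f(P):
        o=[]
        for q,p,e in DATA:
            pp,R=fk(q,P,s);o+=list((pp-p)/5);o+=list((R*Ro.from_euler("xyz",e).inv()).as_rotvec()*50)
        return o
    best=min((least_squares(f,[300,400,400,250,0,0,0,0,c]) for c in(0,1.57,3.1,-1.57)),key=lambda r:r.cost)
    print(s,round(best.cost,2),best.x.round(3))
E
```

```text
(1, 1, 1) 18729.94 [ 163.605  361.308 -107.197 -218.348  604.625   93.687  576.175 -120.436
    1.704]
(1, 1, -1) 14731.37 [ 163.605  361.308 -107.197 -218.348  604.625   93.687  576.175 -120.436
    2.135]
(1, -1, 1) 10879.52 [8.132680e+02 6.803410e+02 6.002420e+02 3.170400e+01 5.343970e+02
 3.234400e+01 1.039206e+03 2.980600e+02 5.040000e-01]
(1, -1, -1) 4405.6 [8.132680e+02 6.803410e+02 6.002420e+02 3.170400e+01 5.343970e+02
 3.234400e+01 1.039206e+03 2.980600e+02 9.460000e-01]
(-1, 1, 1) 17149.27 [-162.778  221.162  236.848 -123.822  -90.707  276.865 -301.862  -12.657
    2.636]
(-1, 1, -1) 12194.78 [-162.778  221.162  236.848 -123.822  -90.707  276.865 -301.862  -12.657
    3.064]
(-1, -1, 1) 7025.38 [ 2.65505e+02  4.85303e+02  4.35531e+02  3.07122e+02  2.36010e+01
  8.01200e+00 -2.05000e-01 -5.13200e+00 -5.14800e+00]
(-1, -1, -1) 23.24 [ 2.65505e+02  4.85303e+02  4.35531e+02  3.07122e+02  2.36010e+01
  8.01200e+00 -2.05000e-01 -5.13200e+00  1.57000e+00]
```

```bash
cat >> kin.py <<'E'
P0=np.array([265.505,485.303,435.531,307.122,23.601,8.012,-.205,-5.132,1.57]);S0=(-1,-1,-1)
LO=np.array([-2.81,-.39,-1.27,.06,-1.19,.19,-2.82]);HI=np.array([2.81,2.02,1.25,2.57,4.33,2,2.82])
def F(q):return fk(q,P0,S0)
def err(q,p,R):
    a,B=F(q);return np.r_[(p-a)/300,(R*B.inv()).as_rotvec()]
def jac(q):
    a,B=F(q);J=np.zeros((6,7))
    for i in range(7):
        d=np.array(q,float);d[i]+=1e-5;c,D=F(d);J[:3,i]=(c-a)/300/1e-5;J[3:,i]=(D*B.inv()).as_rotvec()/1e-5
    return J
def ik(q,p,R,n=30):
    q=np.array(q,float)
    for _ in range(n):
        e=err(q,p,R)
        if np.linalg.norm(e)<1e-5:break
        q=q+np.linalg.pinv(jac(q),rcond=1e-3)@e
    return q
def margin(q):return np.min(np.r_[q-LO,HI-q])
E
cat > srch.py <<'E'
from kin import *
import sys
from h import pose,pose2
qn=np.array([0,.2,0,2.0,.0,.5,0])
def best(p,R):
    b=(-9,None)
    rng=np.random.default_rng(0)
    for k in range(12):
        q0=qn+rng.normal(0,[.5,.2,.5,.2,.6,.2,.8])
        f=lambda q:np.r_[err(q,p,R)*300,np.minimum(q-LO-.25,0)*3,np.minimum(HI-.25-q,0)*3]
        r=least_squares(f,q0,max_nfev=60)
        q=r.x
        if np.linalg.norm(err(q,p,R))<.01 and margin(q)>b[0]:b=(margin(q),q)
    return b
for tilt,r,z in((45,60,175),(38,62,175)):
  for nm,po in(("y-tang",pose),("y-vert",pose2)):
    for phi in(212,190,168,146):
        for bk in (0,):
            p,R=po(phi,r,z,tilt,bk);m,q=best(p,R);print(tilt,nm,phi,round(m,2),None if q is None else q.round(2))
E
python3 srch.py
```

```text
45 y-tang 212 -0.01 [ 0.99  0.4  -0.97  2.22 -1.18  0.18  0.28]
45 y-tang 190 -0.35 [ 0.42  0.2  -0.51  2.34 -0.01 -0.16 -1.43]
45 y-tang 168 0.21 [ 0.02  0.21 -0.34  2.29  1.74  0.42  2.61]
45 y-tang 146 0.25 [-0.01  0.36 -0.56  2.12  1.38  0.89  2.57]
45 y-vert 212 -0.05 [ 1.21  0.67 -1.32  2.21  1.14  0.17 -0.35]
45 y-vert 190 0.08 [ 0.92  0.36 -1.12  2.31  2.13  0.27 -1.92]
45 y-vert 168 0.26 [ 0.09  0.21 -0.43  2.29  1.74  0.45 -2.1 ]
45 y-vert 146 0.45 [-0.01  0.36 -0.56  2.12  1.38  0.89 -2.14]
38 y-tang 212 0.19 [ 0.53  0.25 -0.42  2.17 -0.97  0.38 -0.02]
38 y-tang 190 0.03 [ 0.86  0.32 -1.06  2.24  1.31  0.22 -2.7 ]
38 y-tang 168 -0.02 [-1.19  0.41  1.15  2.21 -0.84  0.17 -1.19]
38 y-tang 146 0.17 [-1.24  0.52  1.08  2.07  0.15  0.38 -2.61]
38 y-vert 212 0.19 [ 0.53  0.25 -0.42  2.17 -0.97  0.38  1.55]
38 y-vert 190 0.08 [ 0.91  0.36 -1.13  2.24  1.37  0.27 -1.18]
38 y-vert 168 0.3 [ 0.55  0.31 -0.97  2.21  1.41  0.58 -1.71]
38 y-vert 146 0.5 [ 0.2   0.38 -0.77  2.07  1.24  0.9  -1.97]
```

```bash
cat >> kin.py <<'E'
def track(q,rows,rot,W=1/300,lim=True):
    q=np.array(q,float);p,R=F(q);out=[]
    for t,w in zip(rows,rot):
        for k in range(10):
            p=p+np.array(t)/10;R=Ro.from_rotvec(np.radians(w)/10)*R
            q=q+np.linalg.pinv(jac(q),rcond=1e-3)@err(q,p,R)
            if lim:q=np.clip(q,LO,HI)
        out.append(q.copy())
    return np.array(out)
E
python3 - <<'E'
from kin import *
n=18
t=[[1,1,1]]*15+[[0,1,0]]*2+[[0,0,0]]
o=track(DATA[4][0],t,[[-3.25,-1.3,3.6]]*18);print("pred",o[-1].round(2),"act",DATA[5][0])
o=track(DATA[0][0],[[0,0,45]]*2+[[17,28,0]]*18,[[0,0,0]]*2+[[1,-2.2,1]]*18);print("pred",o[-1].round(2),"act",DATA[1][0])
E
```

```text
pred [ 0.65 -0.25 -0.41  2.3  -0.98  0.59  1.27] act [0.59, -0.25, -0.36, 2.3, -0.96, 0.57, 1.25]
pred [ 0.95 -0.05 -0.39  2.17 -0.95  0.9   0.15] act [1.01, -0.07, -0.39, 2.2, -0.95, 0.95, 0.2]
```

```bash
cat > srch2.py <<'E'
from kin import *
from h import AX
def fixed(A,tilt,phi,r=62,z=175,back=0,roll=0):
    a,t,f=map(np.radians,(A,tilt,phi));zt=-np.array([np.sin(t)*np.cos(a),np.sin(t)*np.sin(a),np.cos(t)])
    yt=np.array([-np.sin(a),np.cos(a),0]);R=Ro.from_matrix(np.c_[np.cross(yt,zt),yt,zt])*Ro.from_euler("z",roll,degrees=True)
    return np.array([AX[0]+r*np.cos(f),AX[1]+r*np.sin(f),z])-back*zt,R
if __name__=="__main__":
  rng=np.random.default_rng(1)
  for tilt in(38,45):
   for A in(210,195,180,165,150,135,120):
    for roll in(0,90,-90,180):
      best=(-9,0)
      for q0 in([.3,.3,-.6,2.1,1.4,.7,0],[-.6,.3,.6,2.1,1.,.5,0],[.6,.2,-.4,2.1,-.9,.5,0],[0,.6,0,2.4,3,.6,0]):
        p,R=fixed(A,tilt,160,roll=roll)
        f=lambda q:np.r_[err(q,p,R)*300,np.minimum(q-LO-.35,0)*3,np.minimum(HI-.35-q,0)*3]
        for k in range(3):
          qq=np.array(q0)+rng.normal(0,.2,7);qq[6]=rng.uniform(-2,2)
          q=least_squares(f,qq,max_nfev=60).x
          if np.linalg.norm(err(q,p,R))>.01:continue
          m=margin(q)
          if m<.15: continue
          ms=[m]
          for phi in(195,180,160,140,125):
              for bk in(0,60):
                  pp,RR=fixed(A,tilt,phi,back=bk,roll=roll);q2=q;
                  p1,_=F(q)
                  for a in np.linspace(0,1,4)[1:]: q2=ik(q2,p1+(pp-p1)*a,RR,4)
                  ms.append(margin(q2) if np.linalg.norm(err(q2,pp,RR))<.01 else -1)
          if min(ms)>best[0]:best=(min(ms),q)
      if best[0]>.1:print(tilt,A,roll,round(best[0],2),best[1].round(2))
E
python3 srch2.py
```

```text
38 165 90 0.27 [ 0.31  0.26 -0.71  2.2   1.33  0.54  1.42]
38 165 -90 0.27 [ 0.31  0.26 -0.71  2.2   1.33  0.54 -1.73]
38 165 180 0.27 [ 0.44  0.31 -0.88  2.19  1.37  0.61 -0.18]
38 150 90 0.4 [ 0.12  0.3  -0.61  2.12  1.22  0.75  1.25]
38 150 -90 0.31 [-0.45  0.25  0.1   2.13  1.04  0.56 -1.75]
38 150 180 0.41 [ 0.25  0.34 -0.76  2.12  1.26  0.81 -0.35]
38 135 0 0.13 [ 0.29  0.49 -0.95  2.01  1.25  1.13  2.59]
38 135 90 0.51 [-0.11  0.34 -0.39  2.03  1.07  0.9   1.14]
38 135 -90 0.51 [ 0.08  0.39 -0.64  2.02  1.14  0.99 -2.06]
38 135 180 0.5 [-0.2   0.33 -0.28  2.03  1.04  0.86 -0.41]
38 120 0 0.27 [ 0.14  0.52 -0.79  1.9   1.11  1.25  2.47]
38 120 90 0.63 [-0.04  0.45 -0.54  1.9   1.02  1.15  0.96]
38 120 -90 0.62 [-0.32  0.4  -0.17  1.91  0.9   1.02 -2.08]
38 120 180 0.62 [-0.07  0.44 -0.5   1.9   1.01  1.13 -0.6 ]
45 165 90 0.24 [ 0.44  0.33 -0.92  2.26  1.67  0.69  1.08]
45 165 -90 0.24 [ 0.44  0.33 -0.92  2.26  1.67  0.69 -2.06]
45 165 180 0.24 [ 0.44  0.33 -0.92  2.26  1.67  0.69 -0.49]
45 150 0 0.14 [ 0.31  0.42 -0.92  2.17  1.5   0.97  2.56]
45 150 90 0.34 [ 0.2   0.36 -0.77  2.18  1.47  0.89  1.  ]
45 150 -90 0.33 [ 0.12  0.33 -0.66  2.18  1.45  0.84 -2.13]
45 150 180 0.33 [ 0.07  0.32 -0.6   2.18  1.44  0.82 -0.56]
45 135 0 0.28 [ 0.22  0.51 -0.92  2.05  1.38  1.21  2.45]
45 135 90 0.46 [-0.09  0.39 -0.48  2.06  1.25  1.    0.94]
45 135 -90 0.46 [-0.76  0.37  0.35  2.07  1.04  0.73 -2.04]
45 135 180 0.47 [ 0.1   0.45 -0.74  2.06  1.32  1.11 -0.67]
45 120 0 0.29 [-0.3   0.44 -0.26  1.93  1.05  1.12  2.47]
45 120 90 0.6 [-0.03  0.51 -0.62  1.92  1.17  1.27  0.82]
45 120 -90 0.59 [-0.54  0.43  0.05  1.93  0.95  1.01 -2.16]
45 120 180 0.6 [-0.09  0.49 -0.54  1.92  1.14  1.23 -0.73]
```

```bash
cat > plan.py <<'E'
from kin import *
from srch2 import fixed
from h import bot
s=bot.observe();q=s["joint_pos"]
a,B=F(q);print("fk err",(a-s["eef_pos"]).round(1))
for roll in(180,90):
    pg,Rg=fixed(150,40,185,back=90,roll=roll)
    qg=least_squares(lambda x:np.r_[err(x,pg,Rg)*300,np.minimum(x-LO-.4,0)*3,np.minimum(HI-.4-x,0)*3],[.2,.3,-.6,2.1,1.3,.8,.4]).x
    print("goal",roll,pg.round(),qg.round(2))
    for bump in(0,.2,.4,.6):
      N=60;us=np.linspace(0,1,N+1)
      qs=[q+(qg-q)*u+np.array([0,0,0,0,0,bump,0])*np.sin(np.pi*u) for u in us]
      x=q.copy();ms=[];es=[];zs=[]
      for c in qs[1:]:
        p,R=F(c)
        for _ in range(2):x=np.clip(x+np.linalg.pinv(jac(x),rcond=1e-3)@err(x,p,R),LO,HI)
        ms.append(margin(x));es.append(np.linalg.norm(err(x,p,R)));zs.append(p)
      zs=np.array(zs)
      print(" bump",bump,"end",x.round(2),"minmargin",round(min(ms),2),"err",round(max(es),3),zs.min(0).round(),zs.max(0).round())
E
python3 plan.py
```

```text
fk err [-1.1  8.6 -2.3]
goal 180 [532.  78. 244.] [ 0.34  0.1  -0.87  2.17  1.03  0.8  -0.18]
 bump 0 end [ 0.34  0.1  -0.87  2.17  1.03  0.8  -0.18] minmargin 0.15 err 0.0 [443.  16. 205.] [532.  78. 307.]
 bump 0.2 end [ 0.32  0.1  -0.85  2.17  1.02  0.8  -0.18] minmargin 0.15 err 0.0 [384.  13. 196.] [532.  78. 306.]
 bump 0.4 end [ 0.31  0.09 -0.84  2.17  1.02  0.8  -0.18] minmargin 0.15 err 0.0 [323. -14. 197.] [532.  78. 305.]
 bump 0.6 end [ 0.3   0.09 -0.83  2.17  1.02  0.79 -0.18] minmargin 0.15 err 0.0 [264. -37. 209.] [532.  92. 305.]
goal 90 [532.  78. 244.] [ 0.34  0.1  -0.87  2.17  1.03  0.8   1.39]
 bump 0 end [ 0.3   0.09 -0.83  2.17  1.02  0.79  1.39] minmargin 0.15 err 0.0 [443.  16. 205.] [532.  78. 307.]
 bump 0.2 end [ 0.29  0.09 -0.82  2.17  1.02  0.79  1.4 ] minmargin 0.15 err 0.0 [384.  13. 196.] [532.  78. 306.]
 bump 0.4 end [ 0.28  0.09 -0.81  2.18  1.02  0.79  1.4 ] minmargin 0.15 err 0.0 [323. -14. 197.] [532.  78. 305.]
 bump 0.6 end [ 0.28  0.09 -0.8   2.18  1.02  0.79  1.4 ] minmargin 0.15 err 0.0 [264. -37. 209.] [532.  92. 305.]
```

```bash
cat >> plan.py <<'E'
pg,Rg=fixed(150,40,185,back=90,roll=180)
qg=np.array([.34,.1,-.87,2.17,1.03,.8,-.18]);N=20
qs=[q+(qg-q)*u for u in np.linspace(0,1,N+1)]
T=[];A=[]
for c,d in zip(qs[:-1],qs[1:]):
    p,R=F(c);p2,R2=F(d);T.append((p2-p).round(0).astype(int).tolist());A.append(np.degrees((R2*R.inv()).as_rotvec()).round(1).tolist())
print(T);print(A);o=track(q,T,A);print(o[-1].round(2),F(o[-1])[0],min(map(margin,o)),"rotmax",max(np.linalg.norm(A,axis=1)))
E
python3 plan.py|tail -3
```

```text
[[-8, 11, -16], [-8, 9, -15], [-8, 7, -14], [-8, 5, -13], [-7, 3, -11], [-6, 2, -10], [-5, 0, -8], [-4, -1, -7], [-2, -2, -5], [0, -2, -4], [2, -2, -3], [3, -2, -1], [5, -1, 0], [7, 0, 2], [9, 1, 3], [11, 3, 4], [12, 5, 6], [13, 7, 7], [14, 9, 8], [14, 12, 9]]
[[-1.7, 3.3, 2.3], [-1.9, 3.2, 2.2], [-2.1, 3.0, 2.0], [-2.4, 2.8, 1.9], [-2.6, 2.5, 1.8], [-2.7, 2.2, 1.7], [-2.9, 1.9, 1.6], [-3.0, 1.5, 1.5], [-3.1, 1.1, 1.5], [-3.2, 0.7, 1.4], [-3.2, 0.3, 1.4], [-3.2, -0.1, 1.4], [-3.1, -0.5, 1.5], [-3.0, -0.9, 1.5], [-2.8, -1.3, 1.5], [-2.6, -1.7, 1.6], [-2.4, -2.1, 1.7], [-2.1, -2.4, 1.8], [-1.8, -2.7, 1.9], [-1.5, -3.0, 2.0]]
[ 0.32  0.1  -0.85  2.17  1.03  0.8  -0.18] [536.18449309  76.44121438 244.30725811] 0.1597025278293973 rotmax 4.366921112179609
```

drive_tool:
  travel:
    - [-8,11,-16]
    - [-8,9,-15]
    - [-8,7,-14]
    - [-8,5,-13]
    - [-7,3,-11]
    - [-6,2,-10]
    - [-5,0,-8]
    - [-4,-1,-7]
    - [-2,-2,-5]
    - [0,-2,-4]
    - [2,-2,-3]
    - [3,-2,-1]
    - [5,-1,0]
    - [7,0,2]
    - [9,1,3]
    - [11,3,4]
    - [12,5,6]
    - [13,7,7]
    - [14,9,8]
    - [14,12,9]
  angular:
    - [-1.7,3.3,2.3]
    - [-1.9,3.2,2.2]
    - [-2.1,3.0,2.0]
    - [-2.4,2.8,1.9]
    - [-2.6,2.5,1.8]
    - [-2.7,2.2,1.7]
    - [-2.9,1.9,1.6]
    - [-3.0,1.5,1.5]
    - [-3.1,1.1,1.5]
    - [-3.2,0.7,1.4]
    - [-3.2,0.3,1.4]
    - [-3.2,-0.1,1.4]
    - [-3.1,-0.5,1.5]
    - [-3.0,-0.9,1.5]
    - [-2.8,-1.3,1.5]
    - [-2.6,-1.7,1.6]
    - [-2.4,-2.1,1.7]
    - [-2.1,-2.4,1.8]
    - [-1.8,-2.7,1.9]
    - [-1.5,-3.0,2.0]

```text
time_s: 10.25
eef_pos: [537.7, 68.8, 246.8]
ee_rot: [3.133, 0.699, 2.613]
force: [-0.2, -0.4, -0.2]
width: 0.007
```

```bash
cat > chk.py <<'E'
from h import *
import kin
from srch2 import fixed
import sys
def go(phi,back=0,r=62,z=175,A=150,tilt=40):
    p,R=fixed(A,tilt,phi,r=r,z=z,back=back,roll=180);d=delta(p,R);s,_=now()
    q=kin.ik(s["joint_pos"],*[kin.F(s["joint_pos"])[0]+d[0],R],10)
    print(phi,back,[x.round(1) for x in d],"pred",q.round(2),round(kin.margin(q),2))
E
python3 - <<'E'
from chk import *
s,_=now();print(s["joint_pos"].round(2))
for a in((185,90),(185,0),(125,0),(195,60),(125,60)):go(*a)
for n in ["scene","side","wrist"]:
    d=bot.snapshot(n); cv2.imwrite(f"pics/{n}4.png",d["frame"][:,:,::-1])
E
```

```text
[ 0.44  0.11 -1.02  2.17  1.03  0.84 -0.21]
185 90 [array([-5.5,  8.7, -2.9]), array([-0.3,  0.2, -0. ])] pred [ 0.42  0.12 -1.02  2.17  1.04  0.87 -0.23] 0.25
185 0 [array([ 44.6, -20.2, -71.8]), array([-0.3,  0.2, -0. ])] pred [ 0.36  0.35 -0.92  2.17  1.36  0.87 -0.44] 0.35
125 0 [array([ 70.8,  35.9, -71.8]), array([-0.3,  0.2, -0. ])] pred [ 0.27  0.48 -0.96  2.06  1.37  1.02 -0.47] 0.31
195 60 [array([ 13. , -11.6, -25.8]), array([-0.3,  0.2, -0. ])] pred [ 0.42  0.19 -0.98  2.18  1.15  0.84 -0.29] 0.29
125 60 [array([ 37.4,  55.2, -25.8]), array([-0.3,  0.2, -0. ])] pred [ 0.27  0.35 -1.01  2.06  1.21  1.03 -0.39] 0.26
```

View pics/wrist4.png

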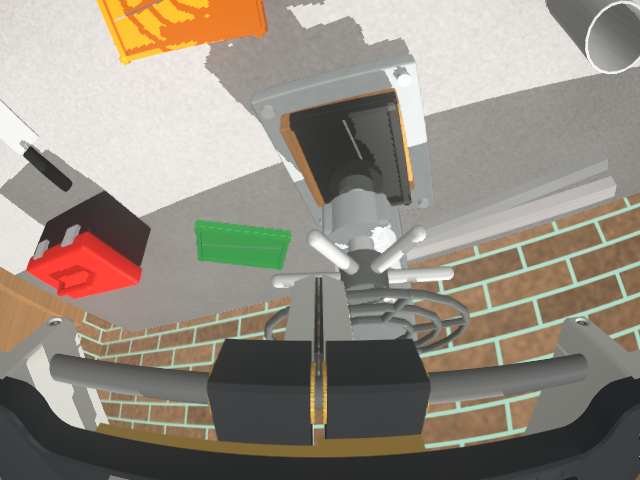

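View pics/scene4.png

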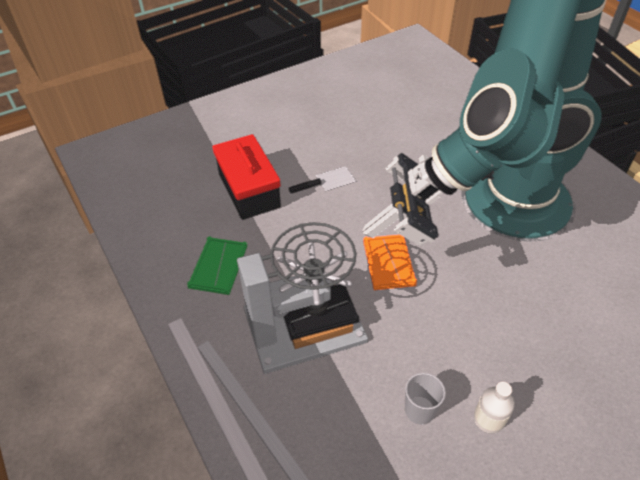

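Run:
```python
from chk import *
for A in(165,170):
  for t in (38,42):
    for a in((208,70),(208,0),(175,0),(140,0),(140,70)):go(*a,A=A,tilt=t)
```

```text
208 70 [array([ 10.9, -32.8, -16.1]), array([ 0.4,  1.9, 15. ])] pred [ 0.67  0.03 -1.02  2.24  0.93  0.48  0.21] 0.25
208 0 [array([ 52.6, -43.9, -71.3]), array([ 0.4,  1.9, 15. ])] pred [ 0.53  0.27 -0.9   2.23  1.37  0.54 -0.14] 0.34
175 0 [array([ 45.5,  -9.4, -71.3]), array([ 0.4,  1.9, 15. ])] pred [ 0.47  0.29 -0.93  2.22  1.37  0.61 -0.2 ] 0.34
140 0 [array([ 59.8,  25. , -71.3]), array([ 0.4,  1.9, 15. ])] pred [ 0.4   0.35 -0.95  2.16  1.37  0.71 -0.23] 0.32
140 70 [array([ 18.2,  36.2, -16.1]), array([ 0.4,  1.9, 15. ])] pred [ 0.48  0.14 -1.04  2.18  1.07  0.67 -0.01] 0.23
208 70 [array([  7.3, -31.8, -19.2]), array([-1.1, -1.8, 15. ])] pred [ 0.62  0.02 -0.99  2.3   1.16  0.46 -0.03] 0.27
208 0 [array([ 52.6, -43.9, -71.3]), array([-1.1, -1.8, 15. ])] pred [ 0.49  0.27 -0.87  2.27  1.57  0.56 -0.34] 0.3
175 0 [array([ 45.5,  -9.4, -71.3]), array([-1.1, -1.8, 15. ])] pred [ 0.43  0.28 -0.9   2.26  1.54  0.63 -0.38] 0.31
140 0 [array([ 59.8,  25. , -71.3]), array([-1.1, -1.8, 15. ])] pred [ 0.36  0.35 -0.92  2.2   1.52  0.72 -0.38] 0.35
140 70 [array([ 14.6,  37.1, -19.2])
[... 566 characters left out ...]
ray([ 17.4,  32.5, -16.1]), array([ 0.3,  1.9, 20. ])] pred [ 0.55  0.11 -1.05  2.2   1.03  0.56  0.11] 0.22
208 70 [array([  6.4, -35.8, -19.2]), array([-1. , -1.9, 20. ])] pred [ 0.7  -0.01 -1.    2.32  1.11  0.34  0.11] 0.15
208 0 [array([ 52.6, -43.9, -71.3]), array([-1. , -1.9, 20. ])] pred [ 0.53  0.25 -0.85  2.29  1.63  0.46 -0.31] 0.27
175 0 [array([ 45.5,  -9.4, -71.3]), array([-1. , -1.9, 20. ])] pred [ 0.47  0.26 -0.89  2.28  1.59  0.53 -0.34] 0.29
140 0 [array([ 59.8,  25. , -71.3]), array([-1. , -1.9, 20. ])] pred [ 0.4   0.32 -0.91  2.22  1.56  0.63 -0.34] 0.35
140 70 [array([ 13.7,  33.2, -19.2]), array([-1. , -1.9, 20. ])] pred [ 0.5   0.09 -1.02  2.26  1.22  0.54 -0.1 ] 0.25
```

drive_tool:
  travel:
    - [1,-6,-4]
    - [1,-6,-4]
    - [1,-6,-4]
    - [2,-7,-4]
    - [2,-7,-3]
    - [0,0,0]
  angular:
    - [-0.2,-0.4,3]
    - [-0.2,-0.4,3]
    - [-0.2,-0.4,3]
    - [-0.2,-0.4,3]
    - [-0.2,-0.2,3]
    - [0,0,0]

```text
time_s: 11.0
eef_pos: [543.4, 33.5, 227.5]
ee_rot: [3.139, 0.733, 2.874]
force: [0.0, -0.2, -0.1]
width: 0.004
```

Run:
```python
from chk import *
s,_=now();print(s["joint_pos"].round(2))
for a in((208,70),(208,0)):go(*a,A=165,tilt=42)
d=bot.snapshot("wrist"); cv2.imwrite(f"pics/wrist5.png",d["frame"][:,:,::-1])
for u in((300,237),):pass
```

```text
[ 0.58  0.01 -0.93  2.3   1.14  0.45 -0.  ]
208 70 [array([ 0.6,  3.5, -0.5]), array([-0.1,  0. ,  0.2])] pred [ 0.58  0.02 -0.94  2.3   1.15  0.45 -0.02] 0.26
208 0 [array([ 45.9,  -8.6, -52.5]), array([-0.1,  0. ,  0.2])] pred [ 0.5   0.27 -0.87  2.27  1.56  0.56 -0.34] 0.3
```

View pics/wrist5.png

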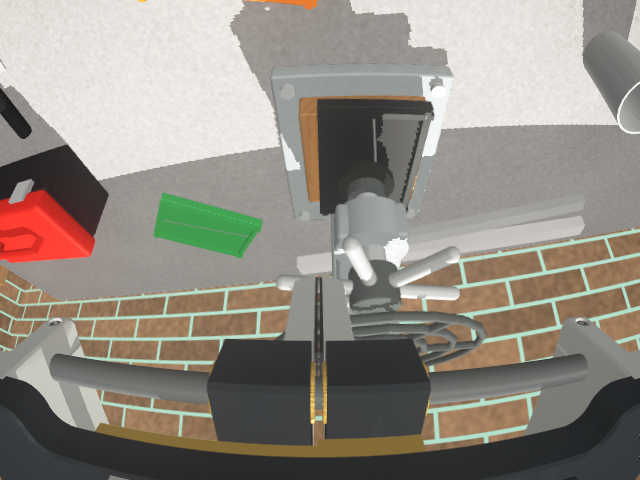

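The front spoke's tip is at (350,241) and the next one's at (282,281). The finger at x≈318 points between them, so I insert.

drive_tool:
  travel:
    - [7.5,-1.5,-8.5]
    - [7.5,-1.5,-8.5]
    - [7.5,-1.5,-8.5]
    - [7.5,-1.5,-9]
    - [8,-1.5,-9]
    - [8,-1.5,-9]
    - [0,0,0]
    - [0,0,0]
  angular:
    - [0,0,0]
    - [0,0,0]
    - [0,0,0]
    - [0,0,0]
    - [0,0,0]
    - [0,0,0]
    - [0,0,0]
    - [0,0,0]

```text
time_s: 11.85
eef_pos: [590.1, 26.2, 175.5]
ee_rot: [3.139, 0.733, 2.873]
force: [1.5, -4.8, -1.5]
width: 0.003
```

Run:
```python
from chk import *
s,_=now();print(s["joint_pos"].round(2),s["force"].round(2))
for a in((208,0),(205,0),(143,0)):go(*a,A=165,tilt=42)
d=bot.snapshot("wrist"); cv2.imwrite(f"pics/wrist6.png",d["frame"][:,:,::-1])
from srch2 import fixed
print(np.diff([fixed(165,42,f)[0] for f in np.arange(208,130,-3)],axis=0)[:,:2].round(1).tolist())
```

```text
[ 0.51  0.26 -0.89  2.26  1.54  0.56 -0.32] [ 1.48 -4.78 -1.48]
208 0 [array([-0.8, -1.3, -0.5]), array([-0.1,  0.1,  0.3])] pred [ 0.51  0.26 -0.89  2.26  1.55  0.55 -0.32] 0.31
205 0 [array([-2.3,  1.6, -0.5]), array([-0.1,  0.1,  0.3])] pred [ 0.51  0.26 -0.89  2.27  1.54  0.56 -0.32] 0.3
143 0 [array([ 4.4, 65.1, -0.5]), array([-0.1,  0.1,  0.3])] pred [ 0.37  0.33 -0.92  2.2   1.5   0.71 -0.36] 0.35
[[-1.4, 2.9], [-1.3, 3.0], [-1.1, 3.0], [-1.0, 3.1], [-0.8, 3.1], [-0.6, 3.2], [-0.5, 3.2], [-0.3, 3.2], [-0.1, 3.2], [0.0, 3.2], [0.2, 3.2], [0.4, 3.2], [0.5, 3.2], [0.7, 3.2], [0.9, 3.1], [1.0, 3.1], [1.2, 3.0], [1.3, 3.0], [1.5, 2.9], [1.6, 2.8], [1.8, 2.7], [1.9, 2.6], [2.1, 2.5], [2.2, 2.4], [2.3, 2.3]]
```

View pics/wrist6.png

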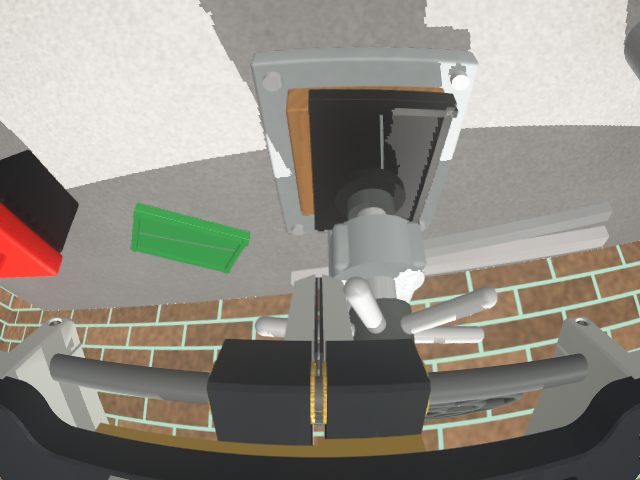

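Contact is made: the spoke pushes back with about 5 N in -y. I start pushing.

drive_tool:
  travel:
    - [-1.3,3,0]
    - [-1.1,3,0]
    - [-1,3.1,0]
    - [-0.8,3.1,0]
    - [-0.6,3.2,0]
  angular:
    - [0,0,0]
    - [0,0,0]
    - [0,0,0]
    - [0,0,0]
    - [0,0,0]

```text
time_s: 12.4
eef_pos: [585.2, 41.5, 176.0]
ee_rot: [3.139, 0.734, 2.873]
force: [1.8, -6.2, -1.5]
width: 0.006
```

drive_tool:
  travel:
    - [-0.5,3.2,0]
    - [-0.3,3.2,0]
    - [-0.1,3.2,0]
    - [0,3.2,0]
    - [0.2,3.2,0]
  angular:
    - [0,0,0]
    - [0,0,0]
    - [0,0,0]
    - [0,0,0]
    - [0,0,0]

```text
time_s: 12.9
eef_pos: [584.5, 57.2, 175.9]
ee_rot: [3.14, 0.734, 2.873]
force: [2.2, -8.4, -1.5]
width: 0.002
```

Run:
```python
from chk import *
s,_=now();print(s["joint_pos"].round(2),s["force"].round(2))
for a in((176,0),(143,0)):go(*a,A=165,tilt=42)
d=bot.snapshot("wrist"); cv2.imwrite(f"pics/wrist7.png",d["frame"][:,:,::-1])
```

```text
[ 0.45  0.27 -0.91  2.25  1.51  0.63 -0.35] [ 2.2  -8.36 -1.49]
176 0 [array([-2.3,  1.2, -0.9]), array([-0.1,  0.1,  0.3])] pred [ 0.45  0.27 -0.92  2.26  1.51  0.62 -0.35] 0.31
143 0 [array([10. , 34.1, -0.9]), array([-0.1,  0.1,  0.3])] pred [ 0.37  0.33 -0.92  2.21  1.5   0.71 -0.36] 0.35
```

View pics/wrist7.png

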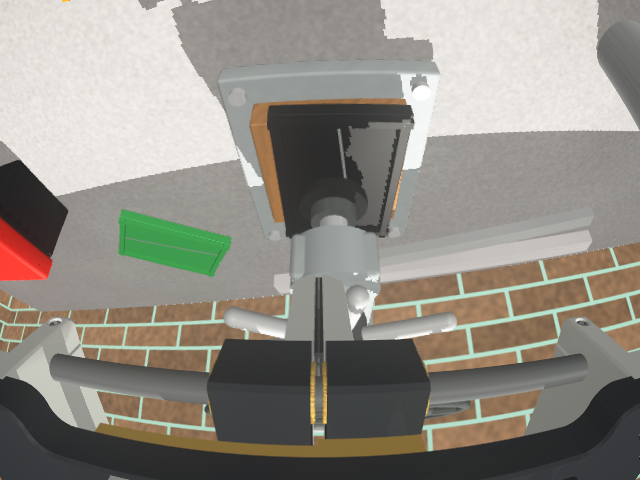

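drive_tool:
  travel:
    - [0.4,3.2,0]
    - [0.4,3.2,0]
    - [0.6,3.2,0]
    - [0.8,3.2,0]
    - [1,3.1,0]
  angular:
    - [0,0,0]
    - [0,0,0]
    - [0,0,0]
    - [0,0,0]
    - [0,0,0]

```text
time_s: 13.45
eef_pos: [587.7, 72.9, 176.0]
ee_rot: [3.14, 0.734, 2.873]
force: [0.4, -7.8, 0.4]
width: 0.005
```

drive_tool:
  travel:
    - [1.1,3,0]
    - [1.2,3,0]
    - [1.4,2.9,0]
    - [1.5,2.8,0]
    - [1.7,2.7,0]
    - [1.8,2.6,0]
  angular:
    - [0,0,0]
    - [0,0,0]
    - [0,0,0]
    - [0,0,0]
    - [0,0,0]
    - [0,0,0]

```text
time_s: 14.05
eef_pos: [596.3, 90.0, 175.9]
ee_rot: [3.14, 0.734, 2.873]
force: [-1.4, -6.7, 1.8]
width: 0.004
```

Run:
```python
from chk import *
s,_=now();print(s["joint_pos"].round(2),s["force"].round(2))
for a in((143,0),(143,70)):go(*a,A=165,tilt=42)
v=s["eef_pos"][:2]-AX;print(np.linalg.norm(v),np.degrees(np.arctan2(v[1],v[0])))
d=bot.snapshot("wrist"); cv2.imwrite(f"pics/wrist8.png",d["frame"][:,:,::-1])
```

```text
[ 0.38  0.33 -0.93  2.21  1.5   0.71 -0.36] [-1.35 -6.65  1.81]
143 0 [array([-1.9,  1.4, -0.9]), array([-0. ,  0.1,  0.3])] pred [ 0.38  0.33 -0.93  2.21  1.5   0.71 -0.36] 0.34
143 70 [array([-47.1,  13.5,  51.1]), array([-0. ,  0.1,  0.3])] pred [ 0.47  0.11 -1.04  2.23  1.19  0.65 -0.16] 0.23
59.703863248306035 142.96320098236896
```

View pics/wrist8.png

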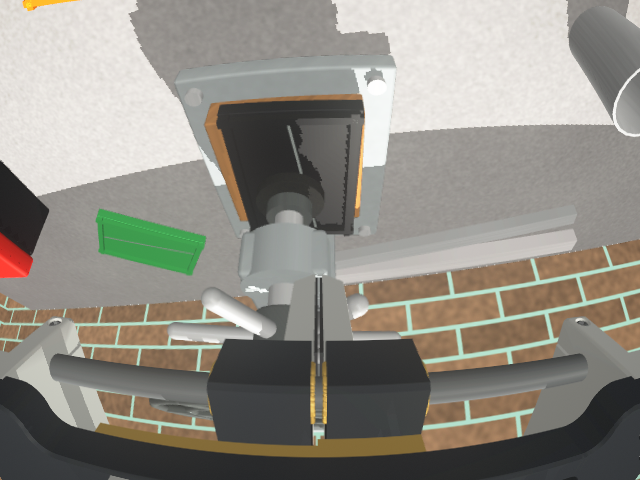

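Free effort works out to about 0.47 N m on average over four readings (0.42 to 0.53), as expected. Next: back out, return one spoke and push again.

drive_tool:
  travel:
    - [-2,-3,0]
    - [-7.5,2,8.7]
    - [-7.5,2,8.7]
    - [-7.5,2,8.7]
    - [-7.5,2,8.7]
    - [-7.5,2,8.7]
    - [-7.5,2,8.7]
    - [-0.5,-11,0]
    - [-0.5,-11,0]
    - [-0.5,-11,0]
    - [-0.5,-11,0]
    - [-0.5,-11,0]
    - [-0.5,-11,0]
    - [0,0,0]
  angular:
    - [0,0,0]
    - [0,0,0]
    - [0,0,0]
    - [0,0,0]
    - [0,0,0]
    - [0,0,0]
    - [0,0,0]
    - [0,0,0]
    - [0,0,0]
    - [0,0,0]
    - [0,0,0]
    - [0,0,0]
    - [0,0,0]
    - [0,0,0]

```text
time_s: 15.5
eef_pos: [546.2, 33.1, 228.1]
ee_rot: [3.139, 0.735, 2.875]
force: [0.9, 0.1, 0.3]
width: 0.004
```

Run:
```python
from chk import *
s,_=now();print(s["joint_pos"].round(2),s["force"].round(2))
for a in((212,70),(212,0)):go(*a,A=165,tilt=42)
d=bot.snapshot("wrist"); cv2.imwrite(f"pics/wrist9.png",d["frame"][:,:,::-1])
```

```text
[ 0.59  0.02 -0.94  2.3   1.15  0.45 -0.01] [0.88 0.12 0.27]
212 70 [array([-0. ,  0.2, -1.1]), array([-0.1,  0.1,  0.2])] pred [ 0.59  0.02 -0.94  2.3   1.15  0.45 -0.01] 0.26
212 0 [array([ 45.2, -11.9, -53.1]), array([-0.1,  0.1,  0.2])] pred [ 0.51  0.27 -0.87  2.26  1.57  0.55 -0.33] 0.31
```

View pics/wrist9.png

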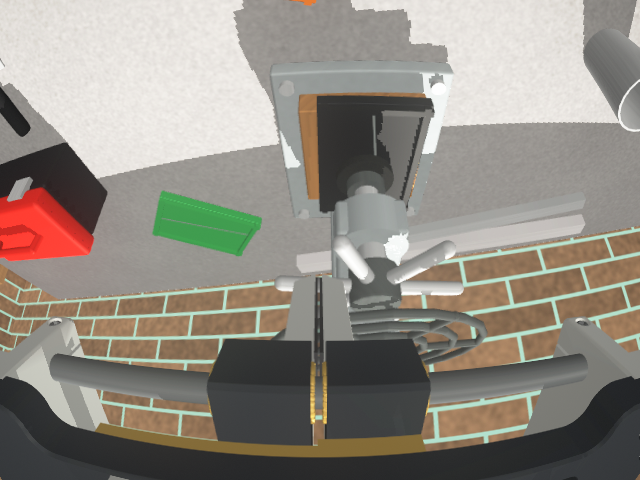

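```bash
cat > ang.py <<'E'
from h import *
K=dict(camera_matrix=np.array([[371.648,0,318.268],[0,371.648,237.342],[0,0,1]]),T_tool_cam=np.array([[1.271e-4,-.960421,-.278552,80.994],[1,3.269e-4,-6.708e-4,.3735],[7.35e-4,-.278552,.960421,-179.368],[0,0,0,1]]))
def ang(pos,rot,uvs,z=185):
    for u in uvs:
        w=wonz(K,dict(eef_pos=np.array(pos),ee_rot=np.array(rot)),u,z);v=w-AX;a=np.degrees(np.arctan2(v[1],v[0]))%360
        print(u,w.round(1),"r",np.linalg.norm(v).round(1),"a",a.round(1),"mod60",(a%60).round(1))
E
python3 - <<'E'
from ang import *
ang([543.4,33.5,227.5],[3.139,.733,2.874],[(350,243),(455,254),(456,293)])
ang([546.2,33.1,228.1],[3.139,.735,2.875],[(341,242),(450,248),(460,289)])
E
python3 - <<'E'
import cv2
for n in(5,9):
    f=cv2.imread(f"pics/wrist{n}.png")[220:310,260:480];cv2.imwrite(f"pics/c{n}.png",cv2.resize(f,None,fx=3.5,fy=3.5,interpolation=2))
E
```

```text
(350, 243) [570.6  47.4] r 73.7 a 185.2 mod60 5.2
(455, 254) [605.6 116.7] r 73.5 a 121.5 mod60 1.5
(456, 293) [680.6 122.2] r 77.4 a 61.8 mod60 1.8
(341, 242) [571.8  41.5] r 73.3 a 189.8 mod60 9.8
(450, 248) [599.8 112.4] r 73.3 a 127.1 mod60 7.1
(460, 289) [677.3 125.3] r 78.7 a 64.9 mod60 4.9
```

View pics/c9.png

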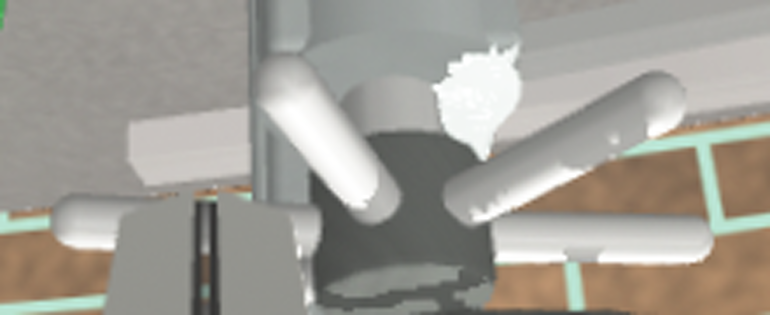

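The crop matches the pushed angle: the spoke tips sit 4 to 5° behind a full 60° step, so the wheel went about 0.97 rad. Second push.

drive_tool:
  travel:
    - [7.5,-2,-8.8]
    - [7.5,-2,-8.8]
    - [7.5,-2,-8.8]
    - [7.5,-2,-8.8]
    - [7.6,-2,-8.8]
    - [7.6,-2,-8.8]
    - [0,0,0]
    - [-1.5,2.8,0]
    - [-1.4,2.9,0]
    - [-1.3,3,0]
    - [-1.1,3,0]
    - [-1,3.1,0]
    - [-0.8,3.1,0]
    - [-0.6,3.2,0]
  angular:
    - [0,0,0]
    - [0,0,0]
    - [0,0,0]
    - [0,0,0]
    - [0,0,0]
    - [0,0,0]
    - [0,0,0]
    - [0,0,0]
    - [0,0,0]
    - [0,0,0]
    - [0,0,0]
    - [0,0,0]
    - [0,0,0]
    - [0,0,0]

```text
time_s: 16.95
eef_pos: [584.0, 42.9, 175.2]
ee_rot: [3.14, 0.735, 2.875]
force: [2.1, -6.6, -1.9]
width: 0.004
```

```bash
cat > tq.py <<'E'
from chk import *
def tq():
    s,R=now();M=R.as_matrix();zt=M[:,2];c=s["eef_pos"]-zt*(185-s["eef_pos"][2])/(-zt[2]) 
    v=s["eef_pos"][:2]-AX;a=np.arctan2(v[1],v[0]);r=c[:2]-AX
    r=r+12.5*np.array([np.sin(a),-np.cos(a)]);F=s["force"]
    print("t",round(s["time_s"],2),"tcp r,phi",np.linalg.norm(v).round(1),np.degrees(a).round(1)%360,"z",s["eef_pos"][2].round(1),"lever",np.linalg.norm(r).round(1),"F",F.round(1),"tau",((r[0]*F[1]-r[1]*F[0])/1000).round(3))
E
python3 -c "from tq import *;tq()"
```

```text
t 16.95 tcp r,phi 61.0 190.5 z 175.2 lever 70.9 F [ 2.1 -6.6 -1.9] tau 0.458
```

drive_tool:
  travel:
    - [-0.5,3.2,0]
    - [-0.3,3.2,0]
    - [-0.1,3.2,0]
    - [0,3.2,0]
    - [0.2,3.2,0]
  angular:
    - [0,0,0]
    - [0,0,0]
    - [0,0,0]
    - [0,0,0]
    - [0,0,0]

```text
time_s: 17.45
eef_pos: [583.3, 58.6, 175.2]
ee_rot: [3.14, 0.735, 2.875]
force: [1.5, -7.5, -1.9]
width: 0.007
```

```bash
python3 -c "from tq import *;tq()"
```

```text
t 17.45 tcp r,phi 60.9 175.7 z 175.2 lever 71.0 F [ 1.5 -7.5 -1.9] tau 0.483
```

drive_tool:
  travel:
    - [0.4,3.2,0]
    - [0.4,3.2,0]
    - [0.6,3.2,0]
    - [0.8,3.2,0]
  angular:
    - [0,0,0]
    - [0,0,0]
    - [0,0,0]
    - [0,0,0]

```text
time_s: 17.85
eef_pos: [585.5, 71.3, 175.2]
ee_rot: [3.14, 0.735, 2.875]
force: [0.2, -7.8, 0.4]
width: 0.005
```

```bash
python3 -c "from tq import *;tq()"
```

```text
t 17.85 tcp r,phi 61.0 163.5 z 175.2 lever 70.9 F [ 0.2 -7.8  0.4] tau 0.49
```

drive_tool:
  travel:
    - [1,3.1,0]
    - [1,3,0]
    - [1.2,3,0]
    - [1.4,2.9,0]
  angular:
    - [0,0,0]
    - [0,0,0]
    - [0,0,0]
    - [0,0,0]

```text
time_s: 18.25
eef_pos: [590.1, 83.3, 175.2]
ee_rot: [3.14, 0.735, 2.875]
force: [-1.3, -8.2, 1.5]
width: 0.004
```

```bash
python3 -c "from tq import *;tq()"
```

```text
t 18.25 tcp r,phi 61.3 151.4 z 175.2 lever 70.7 F [-1.3 -8.2  1.5] tau 0.519
```

drive_tool:
  travel:
    - [1.5,2.8,0]
    - [1.7,2.7,0]
    - [1.8,2.6,0]
  angular:
    - [0,0,0]
    - [0,0,0]
    - [0,0,0]

```text
time_s: 18.55
eef_pos: [595.1, 91.5, 175.1]
ee_rot: [3.14, 0.735, 2.875]
force: [-2.0, -6.7, 1.2]
width: 0.003
```

```bash
python3 -c "from tq import *;tq()"
```

```text
t 18.55 tcp r,phi 61.6 142.6 z 175.1 lever 70.5 F [-2.  -6.7  1.2] tau 0.438
```

drive_tool:
  travel:
    - [-2,-3,0]
    - [-7.5,2,8.7]
    - [-7.5,2,8.7]
    - [-7.5,2,8.7]
    - [-7.5,2,8.7]
    - [-7.5,2,8.7]
    - [-7.5,2,8.7]
    - [-0.3,-11.2,0]
    - [-0.3,-11.2,0]
    - [-0.3,-11.2,0]
    - [-0.3,-11.2,0]
    - [-0.3,-11.2,0]
    - [-0.3,-11.2,0]
    - [0,0,0]
  angular:
    - [0,0,0]
    - [0,0,0]
    - [0,0,0]
    - [0,0,0]
    - [0,0,0]
    - [0,0,0]
    - [0,0,0]
    - [0,0,0]
    - [0,0,0]
    - [0,0,0]
    - [0,0,0]
    - [0,0,0]
    - [0,0,0]
    - [0,0,0]

```text
time_s: 19.95
eef_pos: [546.0, 32.9, 227.5]
ee_rot: [3.14, 0.735, 2.876]
force: [-0.6, 0.2, 0.0]
width: 0.006
```

Run:
```python
from chk import *
s,_=now();print(s["joint_pos"].round(2),s["force"].round(2),s["eef_pos"],s["ee_rot"].round(3))
for a in((212,0),):go(*a,A=165,tilt=42)
d=bot.snapshot("wrist"); cv2.imwrite(f"pics/wrist10.png",d["frame"][:,:,::-1])
f=d["frame"][80:310,260:480,::-1];cv2.imwrite("pics/c10.png",cv2.resize(f,None,fx=2.6,fy=2.6,interpolation=2))
```

```text
[ 0.6   0.02 -0.94  2.3   1.15  0.45 -0.01] [-0.63  0.17  0.02] [546.04629423  32.92349002 227.47250922] [3.14  0.735 2.876]
212 0 [array([ 45.4, -11.8, -52.5]), array([-0.1,  0.1,  0.1])] pred [ 0.51  0.27 -0.88  2.26  1.57  0.55 -0.33] 0.31
```

View pics/c10.png

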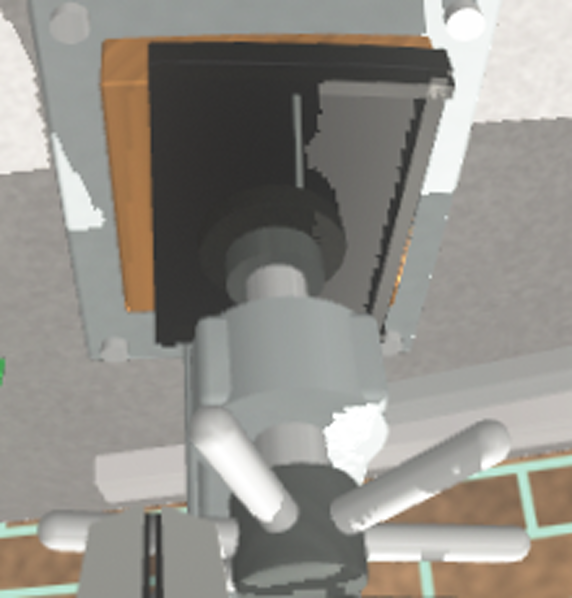

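The front spoke tip is at about (340,240), where it was before, so that push gave a full 60° step and the joint is near 2.8. The pad still looks clear of the panel. Third push, in smaller segments.

drive_tool:
  travel:
    - [7.5,-2,-8.8]
    - [7.5,-2,-8.8]
    - [7.5,-2,-8.8]
    - [7.5,-2,-8.8]
    - [7.6,-2,-8.8]
    - [7.6,-2,-8.8]
    - [0,0,0]
    - [-1.5,2.8,0]
    - [-1.4,2.9,0]
    - [-1.3,3,0]
    - [-1.1,3,0]
    - [-1,3.1,0]
    - [-0.8,3.1,0]
  angular:
    - [0,0,0]
    - [0,0,0]
    - [0,0,0]
    - [0,0,0]
    - [0,0,0]
    - [0,0,0]
    - [0,0,0]
    - [0,0,0]
    - [0,0,0]
    - [0,0,0]
    - [0,0,0]
    - [0,0,0]
    - [0,0,0]

```text
time_s: 21.3
eef_pos: [584.4, 39.6, 174.6]
ee_rot: [3.14, 0.735, 2.876]
force: [1.0, -5.3, -1.8]
width: 0.003
```

```bash
python3 -c "from tq import *;tq()"
```

```text
t 21.3 tcp r,phi 61.3 193.6 z 174.6 lever 71.6 F [ 1.  -5.3 -1.8] tau 0.378
```

drive_tool:
  travel:
    - [-0.6,3.2,0]
    - [-0.5,3.2,0]
    - [-0.3,3.2,0]
  angular:
    - [0,0,0]
    - [0,0,0]
    - [0,0,0]

```text
time_s: 21.6
eef_pos: [583.0, 49.1, 174.6]
ee_rot: [3.14, 0.735, 2.876]
force: [1.7, -6.3, -2.6]
width: 0.003
```

```bash
python3 -c "from tq import *;tq()"
```

```text
t 21.6 tcp r,phi 61.2 184.6 z 174.6 lever 71.8 F [ 1.7 -6.3 -2.6] tau 0.428
```

drive_tool:
  travel:
    - [-0.1,3.2,0]
    - [0,3.2,0]
    - [0.2,3.2,0]
  angular:
    - [0,0,0]
    - [0,0,0]
    - [0,0,0]

```text
time_s: 21.9
eef_pos: [583.1, 58.2, 174.6]
ee_rot: [3.14, 0.735, 2.875]
force: [1.2, -8.6, -0.5]
width: 0.005
```

```bash
python3 -c "from tq import *;tq()"
```

```text
t 21.9 tcp r,phi 61.0 176.0 z 174.6 lever 71.7 F [ 1.2 -8.6 -0.5] tau 0.572
```

drive_tool:
  travel:
    - [0.4,3.2,0]
    - [0.4,3.2,0]
    - [0.6,3.2,0]
  angular:
    - [0,0,0]
    - [0,0,0]
    - [0,0,0]

```text
time_s: 22.2
eef_pos: [584.5, 67.6, 174.5]
ee_rot: [3.141, 0.735, 2.875]
force: [0.8, -9.2, 0.4]
width: 0.006
```

```bash
python3 -c "from tq import *;tq()"
```

```text
t 22.2 tcp r,phi 61.0 167.2 z 174.5 lever 71.6 F [ 0.8 -9.2  0.4] tau 0.585
```

Effort seems to be rising: 0.58 against 0.49 N m at the same angle before. I'll take repeat readings and look.

Run:
```python
from tq import *
for i in range(4):
    d=bot.snapshot("wrist");tq()
cv2.imwrite(f"pics/wrist11.png",d["frame"][:,:,::-1])
f=d["frame"][60:300,200:460,::-1];cv2.imwrite("pics/c11.png",cv2.resize(f,None,fx=2.5,fy=2.5,interpolation=2))
```

```text
t 22.25 tcp r,phi 61.1 166.6 z 174.6 lever 71.7 F [-0.1 -8.3  0.7] tau 0.549
t 22.3 tcp r,phi 61.1 166.7 z 174.5 lever 71.8 F [-1.1 -7.5  0.6] tau 0.523
t 22.35 tcp r,phi 61.2 166.7 z 174.5 lever 71.8 F [ 0.5 -7.9  1. ] tau 0.508
t 22.4 tcp r,phi 61.2 166.7 z 174.5 lever 71.8 F [-0.2 -6.7 -0.4] tau 0.443
```

View pics/c11.png

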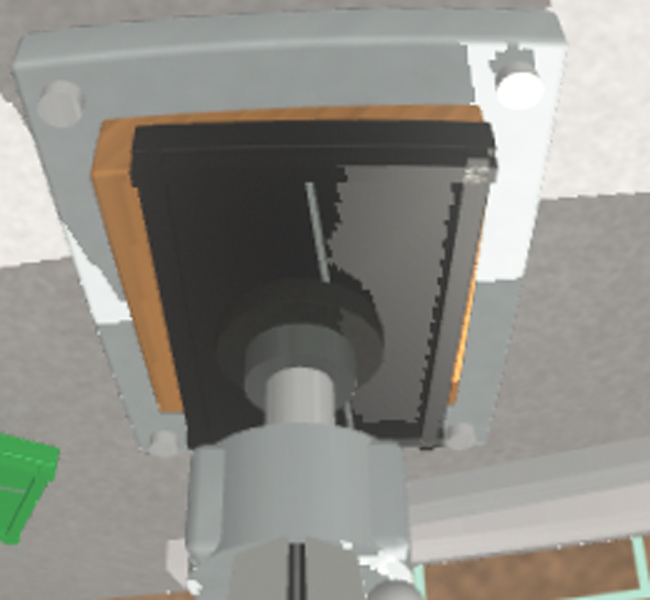

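drive_tool:
  travel:
    - [0.6,2.2,0]
    - [0.6,2.2,0]
  angular:
    - [0,0,0]
    - [0,0,0]

```text
time_s: 22.6
eef_pos: [585.7, 71.9, 174.6]
ee_rot: [3.141, 0.735, 2.875]
force: [0.6, -9.0, 0.2]
width: 0.005
```

drive_tool:
  travel:
    - [0.7,2.1,0]
    - [0.7,2.1,0]
  angular:
    - [0,0,0]
    - [0,0,0]

```text
time_s: 22.8
eef_pos: [587.1, 75.9, 174.5]
ee_rot: [3.141, 0.735, 2.875]
force: [-1.4, -10.5, 0.5]
width: 0.004
```

```bash
python3 -c "from tq import *;tq()"
```

```text
t 22.8 tcp r,phi 61.0 159.0 z 174.5 lever 71.4 F [ -1.4 -10.5   0.5] tau 0.701
```

drive_tool:
  travel:
    - [0.8,2.1,0]
    - [0.8,2.1,0]
  angular:
    - [0,0,0]
    - [0,0,0]

```text
time_s: 23.0
eef_pos: [588.6, 80.0, 174.4]
ee_rot: [3.141, 0.735, 2.875]
force: [-1.8, -10.3, 0.8]
width: 0.004
```

```bash
python3 -c "from tq import *;tq()"
```

```text
t 23.0 tcp r,phi 61.2 154.8 z 174.4 lever 71.5 F [ -1.8 -10.3   0.8] tau 0.683
```

drive_tool:
  travel:
    - [1,2,0]
    - [1,2,0]
  angular:
    - [0,0,0]
    - [0,0,0]

```text
time_s: 23.2
eef_pos: [590.6, 84.0, 174.4]
ee_rot: [3.141, 0.735, 2.875]
force: [-2.3, -9.8, 1.2]
width: 0.003
```

```bash
python3 -c "from tq import *;tq()"
```

```text
t 23.2 tcp r,phi 61.3 150.7 z 174.4 lever 71.3 F [-2.3 -9.8  1.2] tau 0.656
```

Effort is clearly up: about 0.68 against 0.50 free over the same arc. A fit puts first touch near 3.1 rad and the clamping force near 43 N. I'll go about 6° further.

drive_tool:
  travel:
    - [1,2,0]
    - [1,1.9,0]
  angular:
    - [0,0,0]
    - [0,0,0]

```text
time_s: 23.4
eef_pos: [592.5, 87.9, 174.4]
ee_rot: [3.142, 0.735, 2.875]
force: [-2.0, -10.3, 1.5]
width: 0.006
```

```bash
python3 -c "from tq import *;tq()"
```

```text
t 23.4 tcp r,phi 61.6 146.7 z 174.4 lever 71.4 F [ -2.  -10.3   1.5] tau 0.647
```

drive_tool:
  travel:
    - [1.1,1.9,0]
  angular:
    - [0,0,0]

```text
time_s: 23.5
eef_pos: [593.6, 89.7, 174.3]
ee_rot: [3.142, 0.735, 2.875]
force: [-4.3, -10.6, 0.1]
width: 0.002
```

```bash
python3 -c "from tq import *;tq()"
```

```text
t 23.5 tcp r,phi 61.8 144.7 z 174.3 lever 71.5 F [ -4.3 -10.6   0.1] tau 0.767
```

Effort is about 0.70 N m, firm and below the crush value. I back off and withdraw.

drive_tool:
  travel:
    - [-2,-3,0]
    - [-2,-3,0]
    - [-7.5,2,8.7]
    - [-7.5,2,8.7]
    - [-7.5,2,8.7]
    - [-7.5,2,8.7]
    - [-7.5,2,8.7]
    - [-7.5,2,8.7]
    - [-0.3,-10.5,0]
    - [-0.3,-10.5,0]
    - [-0.3,-10.5,0]
    - [-0.3,-10.5,0]
    - [-0.3,-10.5,0]
    - [-0.3,-10.5,0]
    - [0,0,0]
  angular:
    - [0,0,0]
    - [0,0,0]
    - [0,0,0]
    - [0,0,0]
    - [0,0,0]
    - [0,0,0]
    - [0,0,0]
    - [0,0,0]
    - [0,0,0]
    - [0,0,0]
    - [0,0,0]
    - [0,0,0]
    - [0,0,0]
    - [0,0,0]
    - [0,0,0]

```text
time_s: 25.0
eef_pos: [542.8, 32.7, 226.8]
ee_rot: [3.14, 0.735, 2.875]
force: [0.5, -0.1, 1.1]
width: 0.004
```

Run:
```python
from chk import *
s,_=now();print(s["joint_pos"].round(2),s["force"].round(2),s["eef_pos"].round(1),s["ee_rot"].round(3))
d=bot.snapshot("wrist"); cv2.imwrite(f"pics/wrist12.png",d["frame"][:,:,::-1])
f=d["frame"][80:310,260:480,::-1];cv2.imwrite("pics/c12.png",cv2.resize(f,None,fx=2.6,fy=2.6,interpolation=2))
d=bot.snapshot("scene"); cv2.imwrite(f"pics/scene12.png",d["frame"][:,:,::-1])
```

```text
[ 0.6   0.01 -0.95  2.3   1.15  0.44 -0.01] [ 0.49 -0.12  1.11] [542.8  32.7 226.8] [3.14  0.735 2.875]
```

View pics/c12.png

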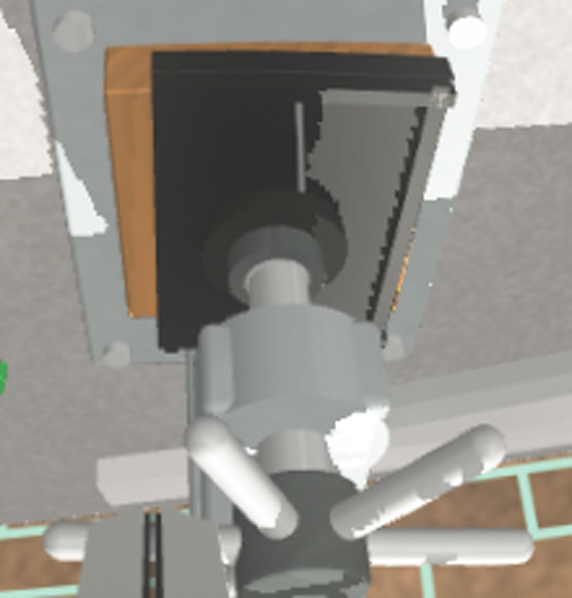

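View pics/scene12.png

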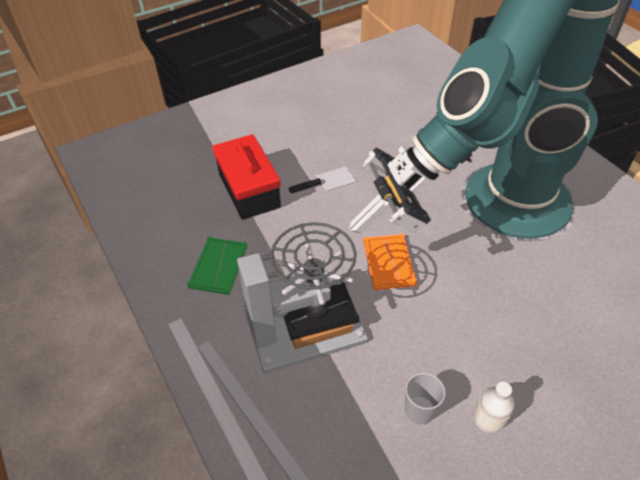

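Run:
```python
from ang import *
c=lambda x,y:(260+x/2.6,80+y/2.6)
print("before");ang([546.05,32.92,227.47],[3.14,.735,2.876],[c(214,422),c(495,437)])
print("after");ang([542.8,32.7,226.8],[3.14,.735,2.875],[c(208,436),c(490,443)])
```

```text
before
(342.3076923076923, 242.3076923076923) [571.2  42.2] r 73.8 a 189.2 mod60 9.2
(450.38461538461536, 248.07692307692307) [598.5 112.3] r 74.0 a 128.0 mod60 8.0
after
(340.0, 247.69230769230768) [573.1  39.3] r 72.4 a 191.7 mod60 11.7
(448.46153846153845, 250.3846153846154) [597.  110.6] r 73.6 a 129.7 mod60 9.7
```

The wheel turned 58° in the last push, to a joint angle of about 3.8. That is roughly 0.7 rad past the estimated touch. In the scene picture the panel, tin, bottle, box and scraper look where they were. I retreat further, then hand in.

drive_tool:
  travel:
    - [-8,-2,8]
    - [-8,-2,8]
    - [-8,-2,8]
    - [-8,-2,8]
    - [-8,-2,8]
    - [0,0,0]
    - [0,0,0]
    - [0,0,0]
  angular:
    - [0,0,0]
    - [0,0,0]
    - [0,0,0]
    - [0,0,0]
    - [0,0,0]
    - [0,0,0]
    - [0,0,0]
    - [0,0,0]

```text
time_s: 25.9
eef_pos: [503.2, 24.8, 266.4]
ee_rot: [3.139, 0.734, 2.878]
force: [0.5, 0.9, 0.3]
width: 0.002
```

Run:
```python
from h import *
s,_=now();print(s["force"],s["eef_pos"],s["time_s"])
a=load("scene0")["frame"].astype(int);d=bot.snapshot("scene")["frame"].astype(int)
D=np.abs(a-d).max(2)
for n,(u0,u1,v0,v1) in dict(tin=(400,450,370,430),glue=(470,520,380,440),tool=(210,285,135,220),scraper=(285,360,165,195),panel=(283,362,286,350)).items():print(n,(D[v0:v1,u0:u1]>60).sum(),(v1-v0)*(u1-u0))
print(bot.hand_in())
```

```text
[0.46617075 0.86141486 0.3462329 ] [503.15310503  24.773386   266.41678089] 25.9
tin 0 3000
glue 0 3000
tool 0 6375
scraper 0 2250
panel 111 5056
the job is handed in; nothing more can be done
None
```

I wound the press down with three pushes on successive spokes, stopped when the wheel turned clearly harder, took the gripper away and handed in at about 26 s. The hand-in gives no verdict.

- **Wheel turned:** by spoke-tip measurements and push angles, the wheel joint went from about 0.77 to about 3.8 rad. The last picture used for this showed 58° for the final push.
- **Effort:** turning took about 0.48 N m free and about 0.70 N m at the end, below the 0.9 that crushes. The final single readings were noisy, at 0.65 and 0.77.
- **Clamping force:** I estimate about 50 N (give or take 12), with first touch near 3.1 rad. This comes from the effort and wheel angle. I had no direct reading of the pad force, and I did not cross-check the panel height.
- **Surroundings:** scene pictures from the start and just before hand-in show no pixel change at the tin, glue, tool box or scraper. About 2% of the pixels around the panel changed. The panel looked in place, and I put those changes down to the pad, wheel and shadows without measuring its position.
- **Gripper:** it ended well clear of the press, with under 1 N on each axis, which is noise.

My first wrist posture ran joints 5 and 6 into their limits while the fingers were near the spokes. I backed out without turning the wheel and changed to a posture with the tool leaning to the front. The pushes after that ran clear of the limits.

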